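# Dress the rail and unload the push-push battery dock

## Robot

A 6-joint arm with a two-finger parallel gripper is mounted at the origin on the work surface. World frame = base frame: x ahead of the robot, y to its left, z up, the work surface at z = 0. Lengths are in m, angles in degrees, forces in N, time in s.
With the tool pointing down it reaches from about 0.3 to 0.75 m from the base axis. Payload 8.5 kg.
Tool frame: the origin (TCP) lies between the finger pads; the fingertips stand env.finger_overhang ahead of it and the grasp point (between the pads) lies 2 mm behind it (env.finger_overhang is the distance from the TCP to the fingertips, in m); z points along the fingers, y is the line along which they close (so a half turn about z gives the same grasp; the last joint's range is limited). The gripper opens to 85 mm and grips with 20 to 120 N. Pads are 22 mm wide; open, the fingers measure 114 mm over their backs; the gripper's body (76 mm by 85 mm) begins 54 mm behind the grasp point. The pads swing forward as they close: fully open they stand 13 mm farther back than shut.
Start: joints at [57.737, 21.807, 74.336, -0, 83.858, -12.336], TCP at [0.187, 0.517, 0.248] pointing down, gripper open.
Joint ranges: [-178.18, 178.18], [-50.72, 133.34], [12.68, 142.11], [-81.47, 261.47], [9.98, 163.14], [-165.26, 165.26]. Speed limits (degrees/s): [136.94, 136.94, 180, 180, 180, 180].

## Interface

Orientations are given as a 3x3 rotation matrix whose columns are the frame's x, y, z axes.
In Python, from rig import env gives the robot as it stands. The module is installed in compiled form; this text tells all that it offers.
- The arm moves only by the tool jog_arm, never from a script. Its arguments are lists of equal length, an entry for each row: "hand": the finger opening in m, from 0 to 0.0854; "travel": the shift along the world's x, y, z in m, a list of three; "yaw": the turn about the world's z in rad. A call has exactly 5 rows; each row shifts and turns the commanded pose from where the row before left it; what a row does not reach is not made up. A row lasts 1/8 s, in which the tool goes at most 62.5 mm and 10.7 degrees, less where a joint would pass 70% of its speed; a pose out of reach is approached as far as the arm can. A call is refused whole if a number of a shift passes 0.0625 or a number of a turn 0.188, either way. A call with a gripper value outside its range is refused whole. The fingers move at their own pace and stop on an object; "grip_force" is the grip in N (left out, the last holds). Time passes only in rows, so rows that do not move let the fingers close, or fill a call up. It gives the time, the measured TCP pose, the force, the opening and the grip force at its end, in the units of the state.
- env.observe(): the state, without advancing time (a new reading comes with each control period).
- env.get_image(name): name is "scene" or "top"; returns the picture (400x640x3 uint8, red, green, blue); there is no depth.
- env.calibration(name): a dict with "fx", "fy", "cx", "cy" (pixels), "position" and "rotation" of the camera in the world. Camera axes: x right, y down, z forward; pixel columns grow to the right and rows downward; lengths in m; the calibration is good to about 2 mm. A picture is of the moment at which its call begins. calibration takes no time and is no camera call.
- env.close_job(): hands the job in; it is judged then, once.
The state is a dict: "time_s": time; "q": joint angles; "qvel": joint speeds; "joint_efforts": joint torques, N m; "position": TCP position; "tool_rot": TCP orientation; "ft_force": force on the tool from outside, world axes, zero at the start; "wrist_torque": the same for the moment, N m; "grip_width": finger opening in m; "gripper_force": force on a finger pad.
Only numpy, scipy, OpenCV 4.12 (cv2) and the standard library are available. Lean on these libraries where they do the work, as an engineer would, in place of code of your own. Each camera call takes 0.05 s, during which the arm holds its last target. There are 200 camera calls.

## Task

Get the tool batteries ready for the shop floor: first dress the empty carrying rail, laying the stone across both lips at the mouth end and running it along to the far end in one pass with a light, steady pressure of about 10 N, and put the stone back on its pad. Then slide the keeper open, take every battery pack that is here, those sunk flush in the charging dock (press one right down to trip its push-push lift, let it spring up, draw it out) and any standing on the bench, and slide each upright into the rail, its grooves under the lips, fully past the mouth; finally slide the keeper shut behind them. Leave the piston and the socket that stand between dock and rail undisturbed.

Things in the scene. Friction and masses are not known exactly. Their poses are not given: they have to be found in the camera images.
- dock: blue steel charging dock, fixed, 122 (x) x 286 (y) mm. Origin: at table level under the centre of the middle bay; front face at its x = -52 mm, back at +70 mm. Flat top (deck) 79 mm above the table, behind it (x beyond +34 mm) a housing 108 mm high; three upright bays at y = -90, 0 and +90 mm, each with a spring lift (see lift1).
- bay1 (a point): centre, at deck level, of the bay at the dock's y = -90 mm: an opening 68 (along the dock's x) x 48 mm (y). The other two bays are alike, in line with it. pack1, pack2 and pack3, those present, start in the bays at y = -90, 0 and +90 mm, long side along the dock's x.
- rail: aluminium carrying rail, fixed, lying along its own x. Origin: at table level on its centre line. Flat floor 12 mm above the table, 76 mm wide, from x = -165 to +148 mm. It holds three packs end to end (centres at about x = +104, +40, -24 mm), each slid in along +x from the apron. A pack is fully in when its centre is beyond x = -45 mm.
- rail_mouth (a point): centre of the rail's mouth, on its floor (x = -70 mm in the rail's frame). From here to the end stop two lips overhang the floor: underside 17 mm and top 23 mm above the floor (top 35 mm above the table), 38 mm gap between them; below the lips the channel is 50 mm wide between its side walls.
- rail_apron (a point): point on the rail's floor at x = -130 mm, on the open apron before the mouth (x = -165 to -70 mm), where a pack can be set down and pushed in along the rail's +x. Two low guides (10 mm high, about 57 mm apart) stand beside it at x = -143 to -93 mm.
- rail_end (a point): point on the rail's floor at the face of its end stop (x = +136 mm), which rises 11 mm above the lips: the stone, dressing the lips from the mouth to the far end, goes from its centre at about x = -40 to +102 mm
- keeper (a joint): position (m) of the keeper, a steel bar 12 mm thick, 21 mm high, sliding across the rail in front of its mouth (at the rail's x = -87 to -75 mm) along the rail's +y: 0 = shut, it bars the mouth; 0.064 = fully open. It stays where it is left (1.5 N friction). Open above 0.054, shut below 0.010.
- keeper_grip (a point): middle of the black upright grip on the keeper: 14 mm along the rail's y, 22 mm along its x, standing from 34 to 82 mm above the table (this point is at 67 mm). It moves with the keeper: at the rail's x = -81 mm, y = +61 mm when shut.
- stone: dressing stone: a flat grey block 60 (its x) x 70 (its y) x 14 mm high with an upright wooden grip rib along its x on top, 56 long, 16 wide, from 14 to 40 mm height; 0.25 kg. Origin: centre of its underside. It starts flat on its pad; laid across the rail with its x along the rail's x it bears on both lips (their outer edges are 66 mm apart).
- pad: black rubber pad fixed on the bench, 130 x 120 x 4 mm, where the stone lives. Origin: centre of its underside.
- pack1: tool battery pack, dark plastic block 64 (x) x 44 (y) x 56 mm high, 0.2 to 0.4 kg. Origin: centre of its underside. A groove runs along both long sides: foot 44 mm wide up to 14 mm height, neck 32 mm wide from 14 to 26 mm, body 44 mm wide from 26 to 56 mm. Goes into the rail either way round. Starts, if present, latched in its bay: underside 23 mm above the table, top flush with the deck (within 2 mm).
- pack2: pack like pack1; starts, if present, latched in the middle bay
- pack3: pack like pack1; starts, if present, latched in the bay at y = +90 mm
- pack4: pack like pack1; starts, if present, standing upright on the bench in front of the dock (robot's side)
- lift1 (a joint): height (m) of the lift in the bay at y = -90 mm: 0 latched, 0.036 sprung up, -0.012 bottom stop. Push-push: pressed (on the pack) slowly 11 mm or more below latched and let go, a damped 10 N spring raises lift and pack 36 mm in about 0.5 s; the pack's top then stands 36 mm above the deck, with 2 mm play each side. Pressed right down again it latches again. Empty bays start latched and do not matter.
- lift2 (a joint): the same for the lift in the bay at y = 0
- lift3 (a joint): the same for the lift in the bay at y = +90 mm
- piston_a: bare aluminium piston standing on its skirt, 72 mm diameter, 58 mm high; bystander between dock and rail, loose, to be left alone
- socket: steel wrench socket standing up, 38 mm diameter, 60 mm high; bystander between dock and rail, loose, to be left alone

How it is judged:
By the outcome, as a careful person would: the job done as asked, in the order asked, and still so for the second after the job is handed in, with the robot touching nothing.
Of pack1, pack2, pack3, pack4 only 2 to 3 are there at a start; the rules pass over those that are not, and their reading is None.
At some moment in a run one of pack4, stone may be knocked a few centimetres aside while the robot is not near it.
Once in a run the grip may slacken for a moment while it holds something.
It also fails if it takes over 208 s, if anything falls off the work surface, if the arm or the gripper's body presses on something with over 40 N, if the wrist force passes 120 N, or if a joint passes its speed limit or range.

## Working session

There is one attempt and no reset: what is moved stays moved. The work goes in short steps, Python scripts to look and compute and a tool call to move; the robot and the scene stay as the last step left them, time stands still between calls to the robot, and variables do not carry over. Pictures are saved under pics/ and viewed, at most 14 in all, crops included, and the job is handed in when it is done.

Besides the shell and the picture viewer there is one more tool, called after "Call:" by a JSON object that holds its "name" and its "arguments". jog_arm: Moves the arm, as the interface text tells. Its arguments: {"type":"object","properties":{"hand":{"type":"array"},"travel":{"type":"array"},"yaw":{"type":"array"},"grip_force":{"type":"number"}},"required":["hand","travel","yaw"]}

```bash
mkdir -p pics
python3 - <<'E'
from rig import env
import cv2
for n in("scene","top"):
    cv2.imwrite(f"pics/{n}0.png",env.get_image(n)[:,:,::-1]); print(n,env.calibration(n))
o=env.observe();print(o,env.finger_overhang)
E
```

```text
scene {'fx': 362.96233691473526, 'fy': 362.96233691473526, 'cx': 320.124814128101, 'cy': 195.12410475071584, 'position': array([ 1.01048295, -0.17002146,  0.8080946 ]), 'rotation': array([[ 0.32037854,  0.79646465, -0.51283688],
       [ 0.94728316, -0.2673702 ,  0.17654402],
       [ 0.00349378, -0.54236265, -0.84013722]])}
top {'fx': 449.2071340959734, 'fy': 449.2071340959734, 'cx': 318.8933759620568, 'cy': 200.0731504525514, 'position': array([0.47342065, 0.0028423 , 1.13950315]), 'rotation': array([[ 0.0121913 , -0.99759219,  0.06827292],
       [-0.99973507, -0.01349365, -0.01864714],
       [ 0.01952349, -0.06802749, -0.9974924 ]])}
{'time_s': 0.1, 'q': array([ 5.77369161e+01,  2.18364499e+01,  7.43784739e+01, -8.51407192e-05,
        8.38585912e+01, -1.23381043e+01]), 'qvel': array([ 0.04498981, -0.07319305, -0.17998895,  0.05331646,  0.00415776,
       -0.03315542]), 'joint_efforts': array([ 5.29155353e-03, -4.49213898e+01, -2.31655329e+01,  3.94823724e-05,
        3.65134169e-03,  3.11178019e-05]), 'position': array([0.18732724, 0.51686162, 0.24779128]), 'tool_rot': array([[-9.40139601e-01,  3.40788883e-01, -6.83668517e-04],
       [ 3.40789460e-01,  9.40139014e-01, -1.08576871e-03],
       [ 2.72725541e-04, -1.25376118e-03, -9.99999177e-01]]), 'ft_force': array([ 0.92695171, -0.11590457, -0.23167366]), 'wrist_torque': array([-0.00781113, -0.00997327, -0.04252332]), 'gripper_force': 0.0, 'grip_width': 0.08564558105701267} 0.017
```

View pics/top0.png

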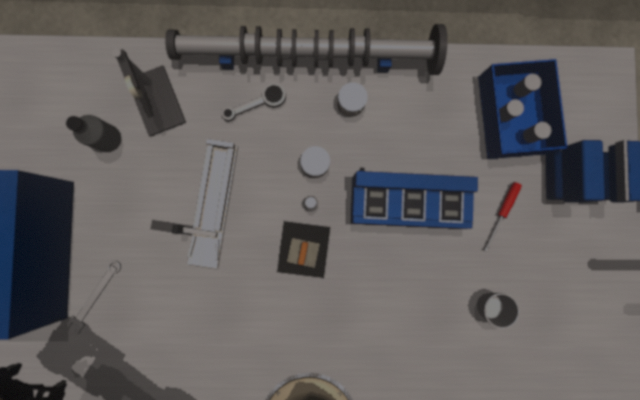

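View pics/scene0.png

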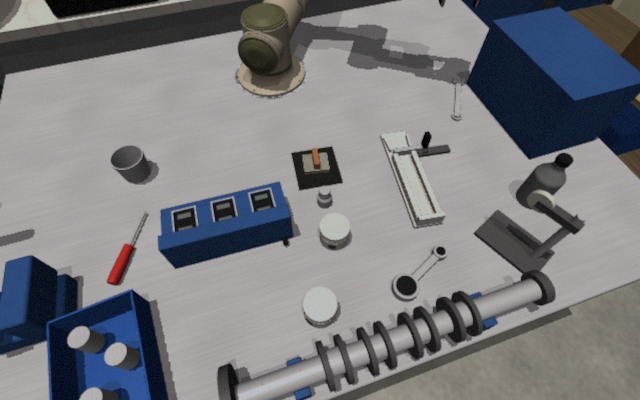

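The top view shows the dock near (414,205), the pad and stone near (303,248), the rail near (213,205) with its keeper grip at about (178,229), the piston at (315,162) and the socket at (311,203). I'll enlarge these.

Run:
```python
import cv2,numpy as np
t=cv2.imread("pics/top0.png");s=cv2.imread("pics/scene0.png")
g=lambda i:np.clip((i/255.)**.6*255*1.2,0,255).astype('uint8')
a=cv2.resize(g(t[130:280,145:245]),None,fx=4,fy=4,interpolation=3)
b=cv2.resize(g(t[130:280,345:485]),(392,600//1),interpolation=3)
b=cv2.resize(g(t[165:235,345:485]),None,fx=2.8,fy=2.8,interpolation=3)
c=cv2.resize(g(s[175:270,155:300]),None,fx=2.7,fy=2.7,interpolation=3)
d=cv2.resize(g(t[215:285,270:340]),None,fx=2,fy=2)
o=np.zeros((600,800,3),'uint8');o[:600,:400]=a
for im,y in((b,0),(c,196),(d,453)): o[y:y+im.shape[0],402:402+im.shape[1]][:]=im[:600-y,:398]
cv2.imwrite("pics/z1.png",o)
```

```text
(no output)
```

View pics/z1.png

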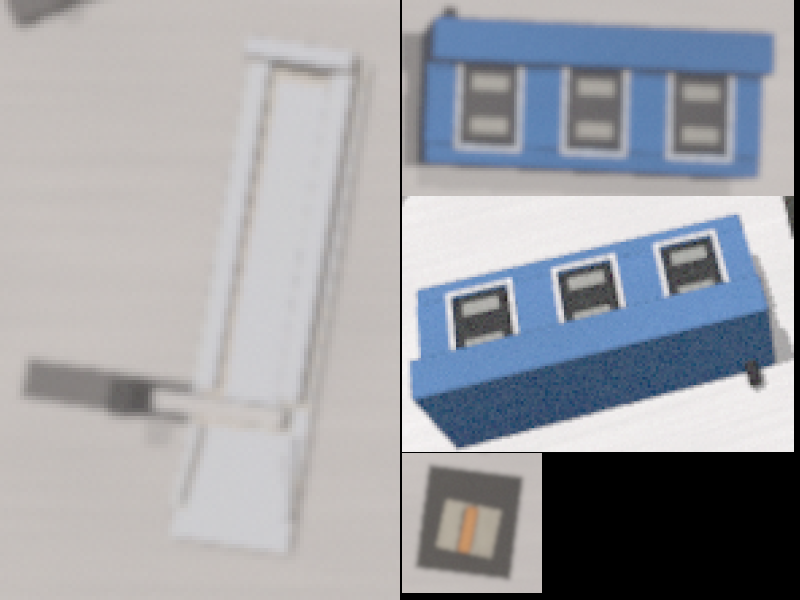

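The enlarged view shows all three bays filled with flush packs, none standing on the bench, and the keeper shut across the mouth with its dark grip at crop (130,395). Next I'll measure by masks.

```bash
cat > h.py <<'E'
from rig import env
import numpy as np, cv2
C={n:env.calibration(n) for n in("scene","top")}
def ray(n,uv):
    c=C[n];uv=np.atleast_2d(uv).astype(float)
    d=np.c_[(uv[:,0]-c['cx'])/c['fx'],(uv[:,1]-c['cy'])/c['fy'],np.ones(len(uv))]@c['rotation'].T
    return c['position'],d
def plane(n,uv,z):
    p,d=ray(n,uv);return p+d*((z-p[2])/d[:,2])[:,None]
def proj(n,P):
    c=C[n];q=(np.atleast_2d(P)-c['position'])@c['rotation'];return q[:,:2]/q[:,2:]*[c['fx'],c['fy']]+[c['cx'],c['cy']]
def blobs(m,a=20):
    k,l,s,c=cv2.connectedComponentsWithStats(m.astype('uint8'))
    return [(c[i],s[i],l==i) for i in range(1,k) if s[i,4]>=a]
E
python3 - <<'E'
from h import *
np.set_printoptions(precision=4,suppress=True)
for n,box in(("top",(345,165,485,235)),("scene",(155,175,300,270))):
    im=cv2.imread(f"pics/{n}0.png");x0,y0,x1,y1=box
    h=cv2.cvtColor(im,cv2.COLOR_BGR2HSV);H,S,V=cv2.split(h)
    blue=(H>95)&(H<130)&(S>100);m=np.zeros_like(blue);m[y0:y1,x0:x1]=(~blue)[y0:y1,x0:x1]
    for c,s,l in blobs(m,60):
        if 150<s[4]<1500 and s[0]>x0 and s[1]>y0:
            (r)=cv2.minAreaRect(np.argwhere(l)[:,::-1].astype('float32'))
            print(n,'bay',r[0],r[1],r[2],s[4],plane(n,r[0],.079))
    og=(H>5)&(H<20)&(S>110)
    for c,s,l in blobs(og,15):
        if 270<c[0]<340 and 140<c[1]<285:
            r=cv2.minAreaRect(np.argwhere(l)[:,::-1].astype('float32'));bp=cv2.boxPoints(r)
            print(n,'rib',c,r,plane(n,c,.044)); P=plane(n,bp,.044);print(P)
    dk=(V<75)
    for c,s,l in blobs(dk,60):
        if 270<c[0]<345 and 140<c[1]<285:
            r=cv2.minAreaRect(np.argwhere(l)[:,::-1].astype('float32'));print(n,'pad',r,plane(n,r[0],.004),plane(n,cv2.boxPoints(r),.004))
# rail: hand picks
q=lambda x,y:(145-.375+x/4,130-.375+y/4)
print('end',plane("top",[q(248,42),q(353,50)],.046)); print('apron',plane("top",[q(174,533),q(290,550)],.012));print('grip',plane("top",q(130,393),.082))
im=cv2.imread("pics/top0.png")
o=cv2.resize(im[135:272,180:240],None,fx=6,fy=6,interpolation=2)
o1=cv2.resize(im[135:205,195:240],None,fx=8,fy=8,interpolation=2);o2=cv2.resize(im[202:272,150:228],None,fx=5.5,fy=5.5,interpolation=2)
z=np.zeros((600,800,3),'uint8');z[:560,:360]=o1;z[:385,365:365+429]=o2;z=np.clip(z*1.5,0,255).astype('uint8');cv2.imwrite("pics/z2.png",z)
E
```

```text
top bay (375.6712646484375, 203.24586486816406) (25.018003463745117, 31.745534896850586) 3.012787342071533 796 [[ 0.5403 -0.1517  0.079 ]]
top bay (413.3450622558594, 204.75453186035156) (25.019269943237305, 32.58212661743164) 2.726311206817627 802 [[ 0.5379 -0.2415  0.079 ]]
top bay (450.958251953125, 206.62811279296875) (25.13092041015625, 32.57026290893555) 2.12109637260437 810 [[ 0.5346 -0.3313  0.079 ]]
top rib [302.4694 253.1633] ((302.4073181152344, 253.26585388183594), (6.355715751647949, 23.53710174560547), 12.094757080078125) [[0.4189 0.0206 0.044 ]]
[[0.3924 0.0338 0.044 ]
 [0.448  0.0227 0.044 ]
 [0.445  0.0076 0.044 ]
 [0.3894 0.0188 0.044 ]]
top pad ((303.2645263671875, 249.136474609375), (46.94906234741211, 51.12004852294922), 7.305758953094482) [[0.427  0.0194 0.004 ]] [[ 0.3706  0.085   0.004 ]
 [ 0.4975  0.0709  0.004 ]
 [ 0.484  -0.0467  0.004 ]
 [ 0.3569 -0.0318  0.004 ]]
scene bay (261.176513671875, 199.2058868408203) (20.858062744140625, 24.981168746948242) 75.96376037597656 491 [[ 0.5318 -0.1531  0.079 ]]
scene bay (223.1011199951172, 208.43817138671875) (21.13
[... 156 characters left out ...]
8.044607162475586) 78.69007110595703 540 [[ 0.5252 -0.3335  0.079 ]]
scene rib [315.3534 158.0948] ((315.3757019042969, 158.44219970703125), (19.69140625, 6.0822882652282715), 81.25383758544922) [[0.428  0.0163 0.044 ]]
[[0.3947 0.0144 0.044 ]
 [0.3968 0.031  0.044 ]
 [0.4624 0.0175 0.044 ]
 [0.4603 0.0015 0.044 ]]
scene pad ((316.4266052246094, 167.57798767089844), (37.352378845214844, 44.50587844848633), 80.13418579101562) [[0.4303 0.0184 0.004 ]] [[ 0.3581 -0.0331  0.004 ]
 [ 0.3711  0.0951  0.004 ]
 [ 0.4986  0.0671  0.004 ]
 [ 0.4847 -0.0522  0.004 ]]
end [[0.6918 0.2594 0.046 ]
 [0.6879 0.1951 0.046 ]]
apron [[0.3902 0.304  0.012 ]
 [0.3805 0.2321 0.012 ]]
grip [[0.4762 0.3135 0.082 ]]
```

View pics/z2.png

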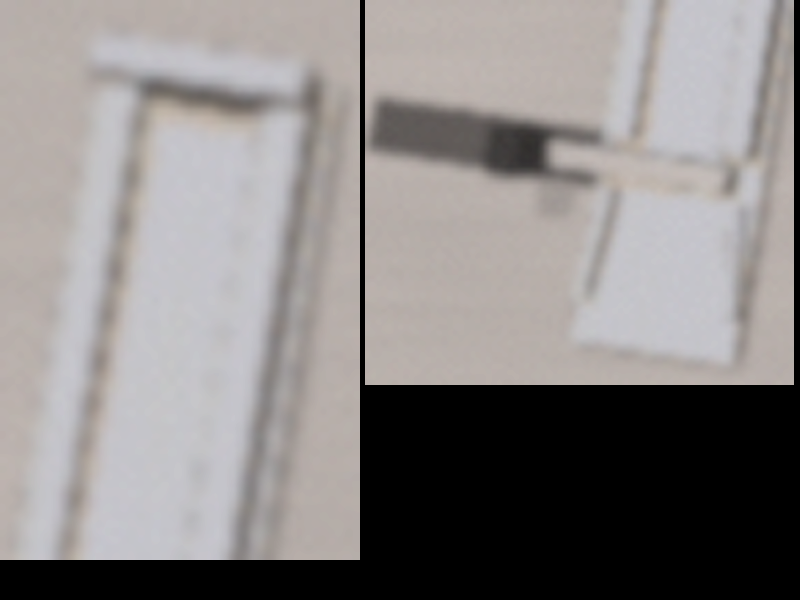

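The bays land at (0.540,-0.152), (0.538,-0.242) and (0.535,-0.331), and their 90 mm spacing checks. The rail yaw is about -7.6°. I'll refine the packs and the rail from both views.

Run:
```python
from h import *
np.set_printoptions(precision=4,suppress=True)
im=cv2.imread("pics/top0.png");V=im.max(2).astype(float)
# pack: dark block inside white frame, profiles
for u,v in((375.7,203.2),(413.3,204.8),(451,206.6)):
    r=cv2.getRectSubPix(im,(41,47),(u,v)).max(2).astype(int)
    print('cols',r[19:22].mean(0).astype(int)[4:37]); print('rows',r[:,19:22].mean(1).astype(int))
im=cv2.imread("pics/scene0.png")
# draw predicted rail from both: candidate pose
yaw=np.radians(-7.6);ex=np.array([np.cos(yaw),np.sin(yaw)]);ey=np.array([-ex[1],ex[0]])
o=np.array([.5377,.2477])+.0085*ex;print('rail o',o)
W=lambda x,y,z:np.r_[o+x*ex+y*ey,z]
pts=[W(-.165,.038,.012),W(-.165,-.038,.012),W(.148,.033,.046),W(.148,-.033,.046),W(-.07,.033,.035),W(-.07,-.033,.035),W(-.07,.019,.035),W(-.07,-.019,.035),W(.136,.019,.035),W(.136,-.019,.035),W(.136,.033,.035),W(-.081,.061,.082)]
z=np.zeros((600,800,3),'uint8')
for n,(x0,y0,x1,y1),f,dx in(("scene",(375,125,455,230),5.7,0),("top",(160,135,240,275),4.2,460)):
    im=cv2.imread(f"pics/{n}0.png")[y0:y1,x0:x1];c=cv2.resize(im,None,fx=f,fy=f,interpolation=2)
    c=np.clip(c*1.2,0,255).astype('uint8')
    for p in proj(n,np.array(pts)): cv2.circle(c,tuple(int(a) for a in ((p-[x0,y0]+.5)*f)),2,(0,0,255),-1)
    z[:c.shape[0],dx:dx+c.shape[1]]=c[:600]
cv2.imwrite("pics/z3.png",z)
```

```text
cols [104 104 104 107 110 105  86  61  48  45  46  47  46  46  46  46  47  46
  46  47  46  46  45  44  45  62  91 112 115 109 104 103 103]
rows [105 105 104 104 100  90  69  48  38  39  50  68  85  96  99  94  83  66
  52  47  46  46  45  46  47  53  65  83  95  99  96  87  70  52  42  51
  76 102 113 109 105 102  96  83  74  84 101]
cols [103 103 103 103 106 106  91  66  48  44  45  45  46  46  44  44  44  43
  43  44  45  44  43  43  44  54  81 104 112 108 103 101 102]
rows [ 99 100  99  99  98  90  73  52  39  38  46  64  82  93  96  94  83  65
  51  45  43  43  43  44  45  49  62  80  93  97  95  85  69  53  43  52
  80 105 113 107 101  98  92  79  67  73  93]
cols [101 101 101 102 106 108  90  62  44  43  43  43  44  44  43  42  43  42
  44  44  43  42  42  41  42  58  89 111 112 103 100  99  99]
rows [ 97  97  98  98  96  89  74  54  40  37  44  61  79  90  93  92  82  66
  50  43  42  42  42  42  42  48  61  77  89  94  92  83  67  50  42  53
  79 102 110 105 100  97  91  79  67  71  91]
rail o [0.5461 0.2466]
```

View pics/z3.png

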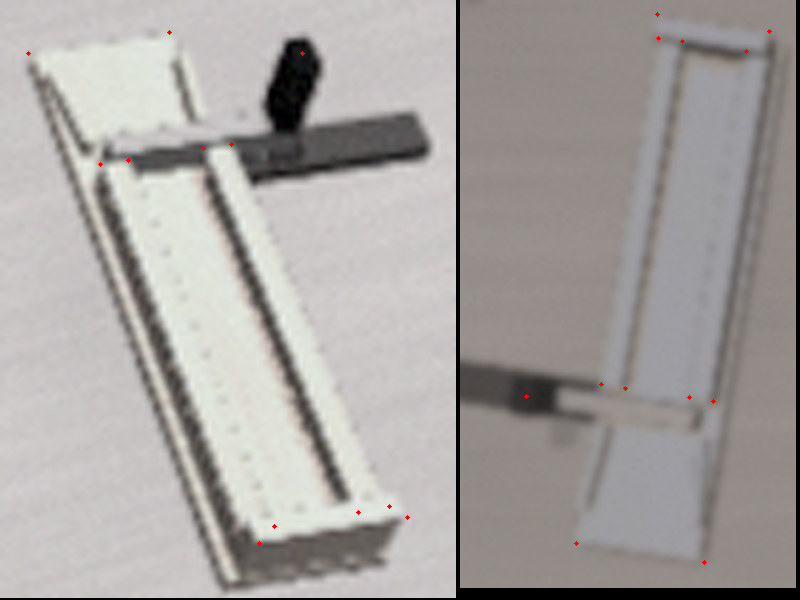

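The scene overlay agrees with the top view to about 1-2 px. I'll take the rail origin at (0.546, 0.247) with yaw -7.6°, and the stone at (0.4195, 0.020) with yaw -11.5°. Now I move above the stone.

Call:
{"name": "jog_arm", "arguments": {"hand": [0.085,0.085,0.085,0.085,0.085], "travel": [[0.023,-0.05,-0.012],[0.023,-0.05,-0.012],[0.023,-0.05,-0.012],[0.023,-0.05,-0.012],[0.023,-0.05,-0.012]], "yaw": [0.015,0.015,0.015,0.015,0.015], "grip_force": 40}}

```text
time_s: 0.72
position: [0.3028, 0.2654, 0.1879]
tool_rot: [[-0.963, 0.269, 0.0], [0.269, 0.963, -0.0], [-0.0, -0.0, -1.0]]
ft_force: [1.5, -0.1, 0.2]
grip_width: 0.085
gripper_force: 0.0
```

Call:
{"name": "jog_arm", "arguments": {"hand": [0.085,0.085,0.085,0.085,0.085], "travel": [[0.023,-0.05,-0.012],[0.023,-0.05,-0.012],[0.023,-0.05,-0.012],[0.023,-0.05,-0.012],[0.023,-0.047,-0.012]], "yaw": [0.015,0.015,0.015,0.015,0.015]}}

```text
time_s: 1.35
position: [0.4179, 0.0182, 0.1279]
tool_rot: [[-0.98, 0.197, 0.0], [0.197, 0.98, 0.0], [0.0, 0.0, -1.0]]
ft_force: [1.3, 0.8, 0.2]
grip_width: 0.0852
gripper_force: 0.0
```

```bash
cat >> h.py <<'E'
def st():
    o=env.observe();R=o['tool_rot'];print('t %.2f'%o['time_s'],'pos',o['position'].round(4),'yang %.2f'%np.degrees(np.arctan2(R[1,1],R[0,1])),'F',o['ft_force'].round(1),'w %.4f'%o['grip_width'],'gf %.1f'%o['gripper_force'],'q',o['q'].round(0))
def rib(n='top'):
    im=env.get_image(n)[:,:,::-1].copy();H,S,V=cv2.split(cv2.cvtColor(im,cv2.COLOR_BGR2HSV))
    for c,s,l in blobs((H>5)&(H<20)&(S>110),15):
        if 240<c[0]<380 and 120<c[1]<320: print(n,'rib',c,plane(n,c,.044).round(4),s[4])
    return im
E
python3 -c "
from h import *
st();cv2.imwrite('pics/t1.png',rib());rib('scene')"
```

```text
t 1.35 pos [0.4179 0.0182 0.1279] yang 78.66 F [1.3 0.8 0.2] w 0.0852 gf 0.0 q [-14.  17. 105.   0.  58. -92.]
scene rib [315.25217391 158.20869565] [[0.4283 0.0159 0.044 ]] 115
```

The scene rib centroid is unchanged, so the stone has not moved. I descend and grip.

Call:
{"name": "jog_arm", "arguments": {"hand": [0.06,0.06,0.06,0.06,0.06], "travel": [[0.002,0.002,-0.03],[0,0,-0.03],[0,0,-0.018],[0,0,-0.007],[0,0,-0.003]], "yaw": [0,0,0,0,0]}}

```text
time_s: 2.08
position: [0.4195, 0.0223, 0.0404]
tool_rot: [[-0.981, 0.196, 0.0], [0.196, 0.981, 0.0], [-0.0, 0.0, -1.0]]
ft_force: [1.2, 0.3, -0.5]
grip_width: 0.0595
gripper_force: 0.0
```

Call:
{"name": "jog_arm", "arguments": {"hand": [0.01,0.01,0.01,0.01,0.01], "travel": [[0,0,0],[0,0,0],[0,0,0],[0,0,0],[0,0,0]], "yaw": [0,0,0,0,0], "grip_force": 60}}

```text
time_s: 2.7
position: [0.4197, 0.022, 0.041]
tool_rot: [[-0.981, 0.196, 0.001], [0.196, 0.981, -0.0], [-0.001, -0.0, -1.0]]
ft_force: [-0.9, 0.4, 6.5]
grip_width: 0.0146
gripper_force: 59.3
```

Run:
```python
from h import *
st();a=env.get_image('top')[195:300,255:350,::-1];b=env.get_image('scene')[110:215,265:370,::-1]
f=lambda i:cv2.resize(i,(400,420),interpolation=2)
cv2.imwrite('pics/t2.png',np.clip(np.hstack([f(a),f(b)])*1.4,0,255))
```

```text
t 2.70 pos [0.4197 0.022  0.041 ] yang 78.67 F [-0.9  0.4  6.5] w 0.0146 gf 59.3 q [-13.  27. 111.  -0.  42. -92.][ WARN:0@0.938] global loadsave.cpp:1063 imwrite_ Unsupported depth image for selected encoder is fallbacked to CV_8U.
```

View pics/t2.png

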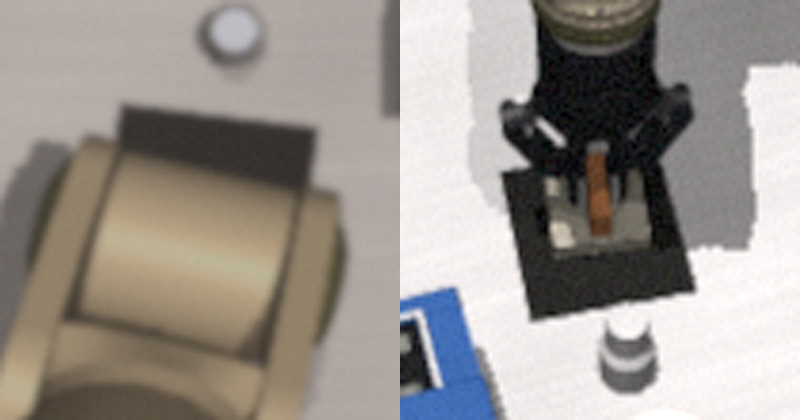

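The scene crop shows the rib held squarely between the fingers. I'll lift and carry the stone to the rail mouth.

Call:
{"name": "jog_arm", "arguments": {"hand": [0.01,0.01,0.01,0.01,0.01], "travel": [[0,0,0.02],[0,0,0.04],[0,0.02,0.04],[0.022,0.05,0.004],[0.022,0.05,0]], "yaw": [0,0,0,0.02,0.02]}}

```text
time_s: 3.42
position: [0.464, 0.1434, 0.1453]
tool_rot: [[-0.988, 0.158, 0.002], [0.158, 0.988, 0.0], [-0.002, 0.0, -1.0]]
ft_force: [0.8, -1.0, -2.3]
grip_width: 0.0146
gripper_force: 59.0
```

Call:
{"name": "jog_arm", "arguments": {"hand": [0.01,0.01,0.01,0.01,0.01], "travel": [[0.022,0.05,0],[0.021,0.05,0],[0,0.01,0],[0,0,-0.03],[0,0,-0.01]], "yaw": [0.02,0.005,0,0,0]}}

```text
time_s: 4.05
position: [0.5053, 0.2514, 0.1028]
tool_rot: [[-0.991, 0.133, -0.004], [0.133, 0.991, -0.001], [0.003, -0.002, -1.0]]
ft_force: [0.3, -0.2, -2.8]
grip_width: 0.0148
gripper_force: 59.2
```

Run:
```python
from h import *
st();a=env.get_image('top')[125:285,145:275,::-1];b=env.get_image('scene')[85:245,345:475,::-1]
f=lambda i:cv2.resize(i,(400,490),interpolation=2)
cv2.imwrite('pics/t3.png',np.clip(np.hstack([f(a),f(b)])*1.3,0,255).astype('uint8'))
```

```text
t 4.05 pos [0.5053 0.2514 0.1028] yang 82.38 F [ 0.3 -0.2 -2.8] w 0.0148 gf 59.2 q [ 14.  32.  84.  -0.  65. -68.]
```

View pics/t3.png

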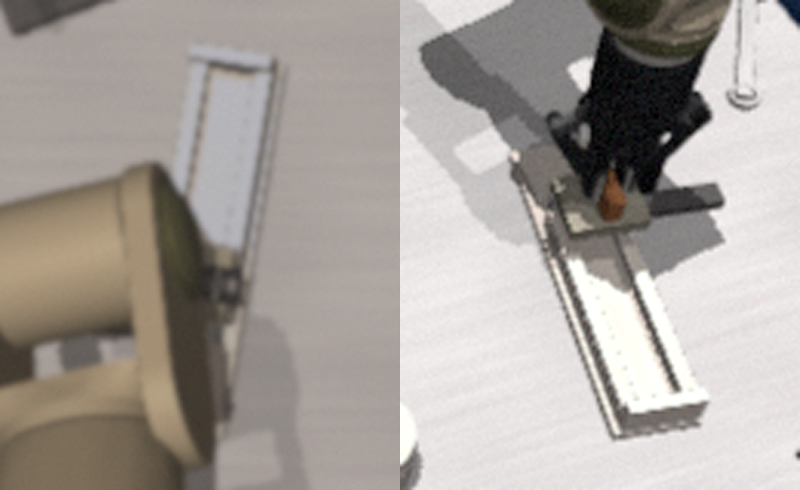

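The stone hangs squarely over both lips at the mouth. I'll descend gently.

Call:
{"name": "jog_arm", "arguments": {"hand": [0.01,0.01,0.01,0.01,0.01], "travel": [[0,0,-0.015],[0,0,-0.008],[0,0,-0.004],[0,0,0],[0,0,0]], "yaw": [0,0,0,0,0]}}

```text
time_s: 4.78
position: [0.5066, 0.2521, 0.0776]
tool_rot: [[-0.991, 0.132, 0.001], [0.132, 0.991, 0.0], [-0.001, 0.0, -1.0]]
ft_force: [-0.2, 0.4, -1.9]
grip_width: 0.0145
gripper_force: 59.3
```

Call:
{"name": "jog_arm", "arguments": {"hand": [0.01,0.01,0.01,0.01,0.01], "travel": [[0,0,-0.001],[0,0,0],[0,0,-0.0005],[0,0,0],[0,0,0]], "yaw": [0,0,0,0,0]}}

```text
time_s: 5.4
position: [0.5064, 0.252, 0.0758]
tool_rot: [[-0.991, 0.132, -0.0], [0.132, 0.991, 0.0], [0.0, -0.0, -1.0]]
ft_force: [0.4, -0.1, -2.5]
grip_width: 0.0147
gripper_force: 59.3
```

Call:
{"name": "jog_arm", "arguments": {"hand": [0.01,0.01,0.01,0.01,0.01], "travel": [[0,0,-0.001],[0,0,-0.0005],[0,0,-0.0005],[0,0,0],[0,0,0]], "yaw": [0,0,0,0,0]}}

```text
time_s: 6.02
position: [0.5065, 0.252, 0.0738]
tool_rot: [[-0.991, 0.132, 0.0], [0.132, 0.991, 0.0], [-0.0, 0.0, -1.0]]
ft_force: [-0.1, 0.9, -2.4]
grip_width: 0.0146
gripper_force: 64.3
```

Call:
{"name": "jog_arm", "arguments": {"hand": [0.01,0.01,0.01,0.01,0.01], "travel": [[0,0,-0.0005],[0,0,0],[0,0,0],[0,0,0],[0,0,0]], "yaw": [0,0,0,0,0]}}

```text
time_s: 6.65
position: [0.5065, 0.252, 0.0733]
tool_rot: [[-0.991, 0.132, 0.0], [0.132, 0.991, -0.0], [-0.0, -0.0, -1.0]]
ft_force: [0.2, 0.9, -2.1]
grip_width: 0.0145
gripper_force: 64.3
```

Call:
{"name": "jog_arm", "arguments": {"hand": [0.01,0.01,0.01,0.01,0.01], "travel": [[0,0,-0.0005],[0,0,0],[0,0,0],[0,0,0],[0,0,0]], "yaw": [0,0,0,0,0]}}

```text
time_s: 7.28
position: [0.5065, 0.2521, 0.0728]
tool_rot: [[-0.991, 0.132, 0.0], [0.132, 0.991, 0.0], [-0.0, 0.0, -1.0]]
ft_force: [1.0, -0.7, -2.5]
grip_width: 0.0148
gripper_force: 64.3
```

Call:
{"name": "jog_arm", "arguments": {"hand": [0.01,0.01,0.01,0.01,0.01], "travel": [[0,0,-0.0005],[0,0,0],[0,0,0],[0,0,0],[0,0,0]], "yaw": [0,0,0,0,0]}}

```text
time_s: 7.9
position: [0.5064, 0.2521, 0.0723]
tool_rot: [[-0.991, 0.132, -0.0], [0.132, 0.991, 0.0], [0.0, 0.0, -1.0]]
ft_force: [0.3, -1.4, -2.3]
grip_width: 0.0146
gripper_force: 64.3
```

Call:
{"name": "jog_arm", "arguments": {"hand": [0.01,0.01,0.01,0.01,0.01], "travel": [[0,0,-0.0005],[0,0,0],[0,0,0],[0,0,0],[0,0,0]], "yaw": [0,0,0,0,0]}}

```text
time_s: 8.52
position: [0.5065, 0.2521, 0.072]
tool_rot: [[-0.991, 0.132, 0.0], [0.132, 0.991, 0.0], [-0.0, 0.0, -1.0]]
ft_force: [-2.0, -0.5, 4.3]
grip_width: 0.0146
gripper_force: 65.1
```

Call:
{"name": "jog_arm", "arguments": {"hand": [0.01,0.01,0.01,0.01,0.01], "travel": [[0,0,-0.0005],[0,0,0],[0,0,0],[0,0,0],[0,0,0]], "yaw": [0,0,0,0,0]}}

```text
time_s: 9.15
position: [0.5065, 0.2521, 0.072]
tool_rot: [[-0.991, 0.132, 0.001], [0.132, 0.991, 0.0], [-0.001, 0.0, -1.0]]
ft_force: [-3.5, -1.3, 9.2]
grip_width: 0.0146
gripper_force: 66.1
```

Contact is made at about 9 N. I start the stroke slowly and watch the force.

Call:
{"name": "jog_arm", "arguments": {"hand": [0.01,0.01,0.01,0.01,0.01], "travel": [[0.003,-0.0004,0.0001],[0.004,-0.0005,0],[0.004,-0.0005,0],[0.004,-0.0006,0],[0.004,-0.0006,0]], "yaw": [0,0,0,0,0]}}

```text
time_s: 9.78
position: [0.5249, 0.2498, 0.072]
tool_rot: [[-0.991, 0.132, -0.001], [0.132, 0.991, 0.0], [0.001, 0.0, -1.0]]
ft_force: [-6.4, 0.6, 9.5]
grip_width: 0.0148
gripper_force: 66.1
```

Call:
{"name": "jog_arm", "arguments": {"hand": [0.01,0.01,0.01,0.01,0.01], "travel": [[0.005,-0.0007,0.0001],[0.005,-0.0007,0],[0.005,-0.0007,0],[0.005,-0.0007,0],[0.005,-0.0006,0]], "yaw": [0,0,0,0,0]}}

```text
time_s: 10.4
position: [0.5501, 0.2464, 0.0721]
tool_rot: [[-0.991, 0.132, -0.001], [0.132, 0.991, 0.0], [0.001, 0.0, -1.0]]
ft_force: [-5.0, 0.2, 7.4]
grip_width: 0.0149
gripper_force: 66.0
```

Call:
{"name": "jog_arm", "arguments": {"hand": [0.01,0.01,0.01,0.01,0.01], "travel": [[0.005,-0.0007,0],[0.005,-0.0007,0],[0.005,-0.0007,0],[0.005,-0.0007,0],[0.005,-0.0006,0]], "yaw": [0,0,0,0,0]}}

```text
time_s: 11.02
position: [0.5751, 0.243, 0.072]
tool_rot: [[-0.991, 0.132, -0.001], [0.132, 0.991, 0.0], [0.001, 0.0, -1.0]]
ft_force: [-5.2, 0.3, 6.9]
grip_width: 0.0148
gripper_force: 65.9
```

Call:
{"name": "jog_arm", "arguments": {"hand": [0.01,0.01,0.01,0.01,0.01], "travel": [[0.005,-0.0007,-0.0001],[0.005,-0.0007,0],[0.005,-0.0007,0],[0.005,-0.0007,0],[0.005,-0.0006,0]], "yaw": [0,0,0,0,0]}}

```text
time_s: 11.65
position: [0.6001, 0.2396, 0.0721]
tool_rot: [[-0.991, 0.132, -0.001], [0.132, 0.991, 0.0], [0.001, 0.0, -1.0]]
ft_force: [-4.9, 0.6, 6.9]
grip_width: 0.0146
gripper_force: 65.9
```

Call:
{"name": "jog_arm", "arguments": {"hand": [0.01,0.01,0.01,0.01,0.01], "travel": [[0.005,-0.0007,-0.0001],[0.005,-0.0007,0],[0.005,-0.0007,0],[0.005,-0.0007,0],[0.005,-0.0006,0]], "yaw": [0,0,0,0,0]}}

```text
time_s: 12.28
position: [0.6252, 0.2362, 0.072]
tool_rot: [[-0.991, 0.132, -0.001], [0.132, 0.991, 0.0], [0.001, 0.0, -1.0]]
ft_force: [-6.9, 0.2, 7.9]
grip_width: 0.0144
gripper_force: 65.9
```

Call:
{"name": "jog_arm", "arguments": {"hand": [0.01,0.01,0.01,0.01,0.01], "travel": [[0.004,-0.0005,0],[0.004,-0.0005,0],[0.004,-0.0006,0],[0.003,-0.0004,0],[0.003,-0.0004,0]], "yaw": [0,0,0,0,0]}}

```text
time_s: 12.9
position: [0.6432, 0.2338, 0.0721]
tool_rot: [[-0.991, 0.132, -0.0], [0.132, 0.991, 0.0], [0.0, 0.0, -1.0]]
ft_force: [-5.5, 1.7, 7.8]
grip_width: 0.0149
gripper_force: 65.9
```

Run:
```python
from h import *
st();b=env.get_image('scene')[105:265,365:495,::-1]
cv2.imwrite('pics/t4.png',np.clip(cv2.resize(b,(487,600),interpolation=2)*1.3,0,255).astype('uint8'))
```

```text
t 12.90 pos [0.6432 0.2338 0.0721] yang 82.41 F [-5.5  1.7  7.8] w 0.0149 gf 65.9 q [ 10.  44.  64.   0.  72. -72.]
```

View pics/t4.png

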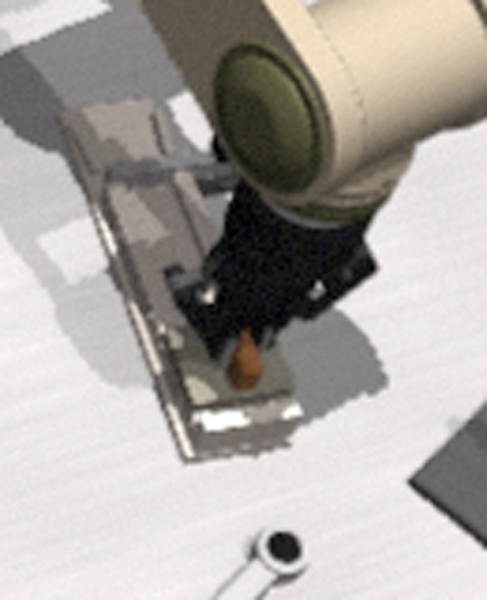

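The stone's front edge lies close to the end stop. I go on a few millimetres more.

Call:
{"name": "jog_arm", "arguments": {"hand": [0.01,0.01,0.01,0.01,0.01], "travel": [[0.001,-0.0001,0],[0.001,-0.0002,0],[0.001,-0.0001,0],[0.0005,0,0],[0,0,0]], "yaw": [0,0,0,0,0]}}

```text
time_s: 13.58
position: [0.6466, 0.2334, 0.0721]
tool_rot: [[-0.991, 0.132, -0.0], [0.132, 0.991, 0.0], [0.0, 0.0, -1.0]]
ft_force: [-5.5, 0.0, 7.8]
grip_width: 0.0148
gripper_force: 65.9
```

Call:
{"name": "jog_arm", "arguments": {"hand": [0.01,0.01,0.01,0.01,0.01], "travel": [[0.001,-0.0001,0],[0,0,0],[0,0,0.02],[0,0,0.03],[-0.02,-0.018,0.03]], "yaw": [0,0,0,0,0]}}

```text
time_s: 14.2
position: [0.6282, 0.2153, 0.151]
tool_rot: [[-0.991, 0.132, -0.0], [0.132, 0.991, 0.0], [0.0, 0.0, -1.0]]
ft_force: [0.2, 0.0, -2.3]
grip_width: 0.0146
gripper_force: 64.4
```

Call:
{"name": "jog_arm", "arguments": {"hand": [0.01,0.01,0.01,0.01,0.01], "travel": [[-0.04,-0.039,0],[-0.04,-0.039,0],[-0.04,-0.039,0],[-0.04,-0.039,0],[-0.04,-0.039,0]], "yaw": [-0.013,-0.013,-0.013,-0.013,-0.013]}}

```text
time_s: 14.82
position: [0.4266, 0.019, 0.1511]
tool_rot: [[-0.981, 0.197, 0.0], [0.197, 0.981, -0.0], [-0.0, -0.0, -1.0]]
ft_force: [0.1, -1.9, -2.5]
grip_width: 0.0144
gripper_force: 64.5
```

Call:
{"name": "jog_arm", "arguments": {"hand": [0.01,0.01,0.01,0.01,0.01], "travel": [[0,0,-0.04],[0,0,-0.04],[0,0,-0.02],[0,0,0],[0,0,0]], "yaw": [0,0,0,0,0]}}

```text
time_s: 15.45
position: [0.4284, 0.0199, 0.052]
tool_rot: [[-0.981, 0.196, 0.001], [0.196, 0.981, -0.0], [-0.001, -0.0, -1.0]]
ft_force: [-0.8, -0.3, -1.9]
grip_width: 0.0145
gripper_force: 64.4
```

Call:
{"name": "jog_arm", "arguments": {"hand": [0.01,0.01,0.01,0.01,0.01], "travel": [[0,0,-0.006],[0,0,-0.003],[0,0,-0.0015],[0,0,-0.0005],[0,0,0]], "yaw": [0,0,0,0,0]}}

```text
time_s: 16.08
position: [0.4279, 0.02, 0.041]
tool_rot: [[-0.981, 0.196, 0.0], [0.196, 0.981, -0.0], [-0.001, -0.0, -1.0]]
ft_force: [-2.7, 0.9, 9.2]
grip_width: 0.0146
gripper_force: 66.2
```

Call:
{"name": "jog_arm", "arguments": {"hand": [0.04,0.06,0.06,0.06,0.06], "travel": [[0,0,0],[0,0,0],[0,0,0],[0,0,0.02],[0,0,0.04]], "yaw": [0,0,0,0,0]}}

```text
time_s: 16.7
position: [0.4273, 0.02, 0.1002]
tool_rot: [[-0.98, 0.197, -0.003], [0.197, 0.98, 0.001], [0.003, 0.0, -1.0]]
ft_force: [0.2, -0.5, 0.3]
grip_width: 0.06
gripper_force: 0.0
```

The stone is down. Next is the keeper grip, at about (0.475, 0.316).

Call:
{"name": "jog_arm", "arguments": {"hand": [0.06,0.06,0.06,0.06,0.06], "travel": [[0.008,0.045,0.03],[0.008,0.05,0.01],[0.008,0.05,0],[0.008,0.05,0],[0.008,0.05,0]], "yaw": [0.013,0.013,0.013,0.013,0.013]}}

```text
time_s: 17.32
position: [0.4679, 0.2667, 0.1403]
tool_rot: [[-0.991, 0.132, -0.0], [0.132, 0.991, -0.0], [0.0, -0.0, -1.0]]
ft_force: [0.6, -0.6, -0.3]
grip_width: 0.0606
gripper_force: 0.0
```

Call:
{"name": "jog_arm", "arguments": {"hand": [0.06,0.06,0.06,0.06,0.06], "travel": [[0.008,0.05,0],[0,0,0],[0,0,-0.025],[0,0,-0.02],[0,0,0]], "yaw": [0,0,0,0,0]}}

```text
time_s: 17.95
position: [0.4753, 0.314, 0.0942]
tool_rot: [[-0.991, 0.133, -0.003], [0.133, 0.991, -0.001], [0.003, -0.002, -1.0]]
ft_force: [-0.6, 0.2, 0.6]
grip_width: 0.06
gripper_force: 0.0
```

Run:
```python
from h import *
st();a=rib()[195:285,145:330];b=env.get_image('scene')[90:225,280:475,::-1]
cv2.imwrite('pics/t5.png',np.clip(np.vstack([cv2.resize(a,(400,195),interpolation=2),cv2.resize(b,(400,277),interpolation=2)])*1.3,0,255).astype('uint8'))
```

```text
t 17.95 pos [0.4753 0.314  0.0942] yang 82.35 F [-0.6  0.2  0.6] w 0.0600 gf 0.0 q [ 22.  33.  84.  -0.  64. -61.]
top rib [292.35172414 265.93793103] [[0.3879 0.0446 0.044 ]] 145
```

View pics/t5.png

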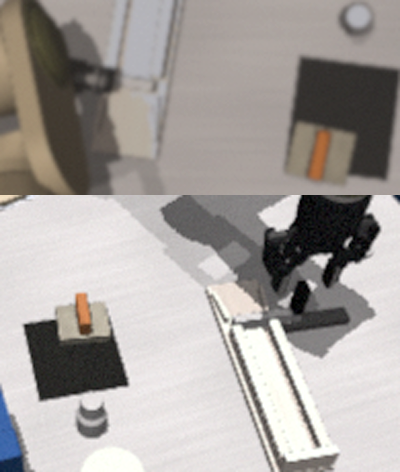

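The stone has been knocked to about (0.388, 0.045) and hangs partly off the pad's corner. I'll mend that first, starting with its yaw.

Run:
```python
from h import *
im=rib();H,S,V=cv2.split(cv2.cvtColor(im,cv2.COLOR_BGR2HSV))
for c,s,l in blobs((H>5)&(H<20)&(S>110),60):
    if 240<c[0]<380 and 200<c[1]<320:
        P=plane('top',np.argwhere(l)[:,::-1],.044)[:,:2];P=P-P.mean(0);v=np.linalg.svd(P,full_matrices=0)[2][0];v*=np.sign(v[0]);print(np.degrees(np.arctan2(v[1],v[0])))
```

```text
top rib [292.34507042 266.09859155] [[0.3875 0.0446 0.044 ]] 142
-11.52957620922774
```

Call:
{"name": "jog_arm", "arguments": {"hand": [0.06,0.06,0.06,0.06,0.06], "travel": [[0,0,0.04],[-0.017,-0.05,0.01],[-0.017,-0.05,0],[-0.017,-0.05,0],[-0.017,-0.05,0]], "yaw": [0,0,0,0,0]}}

```text
time_s: 18.73
position: [0.4076, 0.1135, 0.1463]
tool_rot: [[-0.991, 0.132, 0.002], [0.132, 0.991, -0.0], [-0.002, 0.0, -1.0]]
ft_force: [0.9, -0.6, 0.3]
grip_width: 0.0603
gripper_force: 0.0
```

Call:
{"name": "jog_arm", "arguments": {"hand": [0.06,0.06,0.06,0.06,0.06], "travel": [[-0.01,-0.035,0],[-0.009,-0.033,-0.02],[0,0,-0.04],[0,0,-0.03],[0,0,-0.009]], "yaw": [-0.03,-0.035,0,0,0]}}

```text
time_s: 19.35
position: [0.3889, 0.0468, 0.0459]
tool_rot: [[-0.98, 0.197, -0.001], [0.197, 0.98, 0.0], [0.001, -0.0, -1.0]]
ft_force: [-0.4, 0.6, -0.4]
grip_width: 0.0599
gripper_force: 0.0
```

Call:
{"name": "jog_arm", "arguments": {"hand": [0.06,0.01,0.01,0.01,0.01], "travel": [[0,0,-0.004],[0,0,0],[0,0,0],[0,0,0],[0,0,0]], "yaw": [0,0,0,0,0]}}

```text
time_s: 19.98
position: [0.3893, 0.0469, 0.0432]
tool_rot: [[-0.981, 0.196, 0.002], [0.196, 0.981, -0.0], [-0.002, -0.0, -1.0]]
ft_force: [-1.1, 0.1, 9.7]
grip_width: 0.0145
gripper_force: 59.2
```

Call:
{"name": "jog_arm", "arguments": {"hand": [0.01,0.01,0.01,0.01,0.01], "travel": [[0,0,0.02],[0.02,-0.014,0],[0.019,-0.013,0],[0,0,-0.01],[0,0,-0.007]], "yaw": [0,0,0,0,0]}}

```text
time_s: 20.6
position: [0.4267, 0.0204, 0.0445]
tool_rot: [[-0.981, 0.196, -0.002], [0.196, 0.981, 0.001], [0.002, 0.0, -1.0]]
ft_force: [0.1, 0.7, -1.7]
grip_width: 0.0144
gripper_force: 59.4
```

Call:
{"name": "jog_arm", "arguments": {"hand": [0.01,0.01,0.01,0.01,0.01], "travel": [[0,0,-0.001],[0,0,-0.001],[0,0,0],[0,0,0],[0,0,0]], "yaw": [0,0,0,0,0]}}

```text
time_s: 21.22
position: [0.428, 0.02, 0.0434]
tool_rot: [[-0.981, 0.196, 0.0], [0.196, 0.981, -0.0], [-0.0, -0.0, -1.0]]
ft_force: [-0.1, -0.4, -1.7]
grip_width: 0.0147
gripper_force: 59.4
```

Call:
{"name": "jog_arm", "arguments": {"hand": [0.01,0.01,0.01,0.01,0.01], "travel": [[0,0,-0.0005],[0,0,-0.0005],[0,0,-0.0004],[0,0,0],[0,0,0]], "yaw": [0,0,0,0,0]}}

```text
time_s: 21.85
position: [0.428, 0.02, 0.0431]
tool_rot: [[-0.981, 0.196, 0.001], [0.196, 0.981, -0.0], [-0.001, -0.0, -1.0]]
ft_force: [-5.7, 0.5, 19.6]
grip_width: 0.0147
gripper_force: 62.3
```

Call:
{"name": "jog_arm", "arguments": {"hand": [0.03,0.06,0.06,0.06,0.06], "travel": [[0,0,0],[0,0,0],[0,0,0],[0,0,0.02],[0,0,0.05]], "yaw": [0,0,0,0,0]}}

```text
time_s: 22.48
position: [0.4271, 0.0201, 0.1114]
tool_rot: [[-0.98, 0.197, -0.005], [0.197, 0.98, 0.001], [0.005, 0.0, -1.0]]
ft_force: [0.3, -0.5, -0.0]
grip_width: 0.0598
gripper_force: 0.0
```

Call:
{"name": "jog_arm", "arguments": {"hand": [0.06,0.06,0.06,0.06,0.06], "travel": [[0.008,0.046,0.03],[0.008,0.05,0],[0.008,0.05,0],[0.008,0.05,0],[0.008,0.05,0]], "yaw": [0.013,0.013,0.013,0.013,0.013]}}

```text
time_s: 23.1
position: [0.468, 0.2677, 0.1418]
tool_rot: [[-0.991, 0.132, -0.0], [0.132, 0.991, -0.0], [0.0, -0.0, -1.0]]
ft_force: [0.4, -0.1, 0.5]
grip_width: 0.06
gripper_force: 0.0
```

Call:
{"name": "jog_arm", "arguments": {"hand": [0.06,0.06,0.06,0.06,0.06], "travel": [[0.008,0.05,0],[0,0,-0.02],[0,0,-0.025],[0,0,-0.02],[0,0,-0.008]], "yaw": [0,0,0,0,0]}}

```text
time_s: 23.72
position: [0.4755, 0.3158, 0.0677]
tool_rot: [[-0.991, 0.132, -0.002], [0.132, 0.991, -0.001], [0.002, -0.001, -1.0]]
ft_force: [0.5, -0.1, -0.6]
grip_width: 0.0602
gripper_force: 0.0
```

Run:
```python
from h import *
st();rib()
```

```text
t 23.73 pos [0.4755 0.3158 0.0677] yang 82.39 F [ 0.5 -0.1 -0.6] w 0.0602 gf 0.0 q [ 22.  35.  85.  -0.  60. -61.]
top rib [302.12328767 250.30821918] [[0.4258 0.0215 0.044 ]] 146
```

The stone is back on the pad at (0.426, 0.021). I grip the keeper and slide it open.

Call:
{"name": "jog_arm", "arguments": {"hand": [0.005,0.005,0.005,0.005,0.005], "travel": [[0,0,0],[0,0,0],[0,0,0],[0,0,0],[0,0,0]], "yaw": [0,0,0,0,0], "grip_force": 30}}

```text
time_s: 24.4
position: [0.4766, 0.3186, 0.07]
tool_rot: [[-0.991, 0.133, 0.004], [0.133, 0.991, 0.006], [-0.003, 0.006, -1.0]]
ft_force: [0.6, 15.3, -0.5]
grip_width: 0.0135
gripper_force: 35.5
```

Call:
{"name": "jog_arm", "arguments": {"hand": [0.005,0.005,0.005,0.005,0.005], "travel": [[0.0012,0.009,0],[0.0016,0.012,0],[0.0016,0.012,0],[0.0016,0.012,0],[0.0016,0.012,0]], "yaw": [0,0,0,0,0]}}

```text
time_s: 25.02
position: [0.4843, 0.3733, 0.0699]
tool_rot: [[-0.991, 0.133, 0.002], [0.133, 0.991, -0.0], [-0.002, 0.0, -1.0]]
ft_force: [1.1, -2.4, 5.1]
grip_width: 0.0132
gripper_force: 36.3
```

Call:
{"name": "jog_arm", "arguments": {"hand": [0.005,0.005,0.005,0.005,0.005], "travel": [[0.0004,0.003,0],[0.0002,0.0015,0],[0.0001,0.001,0],[0,0,0],[0,0,0]], "yaw": [0,0,0,0,0]}}

```text
time_s: 25.65
position: [0.485, 0.3786, 0.0699]
tool_rot: [[-0.991, 0.133, 0.002], [0.133, 0.991, 0.001], [-0.002, 0.001, -1.0]]
ft_force: [1.8, 0.3, 5.2]
grip_width: 0.0132
gripper_force: 36.3
```

Call:
{"name": "jog_arm", "arguments": {"hand": [0.005,0.005,0.005,0.005,0.005], "travel": [[0.0002,0.0015,0],[0.0002,0.001,0],[0,0.0005,0],[0,0,0],[0,0,0]], "yaw": [0,0,0,0,0]}}

```text
time_s: 26.28
position: [0.4855, 0.3815, 0.0699]
tool_rot: [[-0.991, 0.133, 0.002], [0.133, 0.991, 0.0], [-0.002, 0.001, -1.0]]
ft_force: [0.4, -1.3, 6.0]
grip_width: 0.0135
gripper_force: 36.3
```

Call:
{"name": "jog_arm", "arguments": {"hand": [0.03,0.05,0.05,0.05,0.05], "travel": [[0,0,0],[0,0,0],[0,0,0],[0,0,0.03],[0,0,0.05]], "yaw": [0,0,0,0,0]}}

```text
time_s: 26.9
position: [0.4839, 0.3811, 0.1483]
tool_rot: [[-0.991, 0.132, -0.004], [0.132, 0.991, -0.002], [0.004, -0.002, -1.0]]
ft_force: [0.2, -0.5, 0.2]
grip_width: 0.0503
gripper_force: 0.0
```

The keeper is open with about 63 mm of travel. I move to the bay at dock y = +90, world (0.544, -0.152), with fingers shut.

Call:
{"name": "jog_arm", "arguments": {"hand": [0,0,0,0,0], "travel": [[0.006,-0.0533,0.006],[0.006,-0.0533,0.006],[0.006,-0.0533,0.006],[0.006,-0.0533,0.006],[0.006,-0.0533,0.006]], "yaw": [0.0101,0.0101,0.0101,0.0101,0.0101]}}

```text
time_s: 27.52
position: [0.5146, 0.1133, 0.1792]
tool_rot: [[-0.997, 0.082, 0.0], [0.082, 0.997, 0.0], [-0.0, 0.0, -1.0]]
ft_force: [1.0, -0.6, -0.2]
grip_width: 0.0
gripper_force: 0.0
```

Call:
{"name": "jog_arm", "arguments": {"hand": [0,0,0,0,0], "travel": [[0.006,-0.0533,0],[0.006,-0.0533,0],[0.006,-0.0533,0],[0.006,-0.0533,0],[0.006,-0.0533,0]], "yaw": [0.0101,0.0101,0.0101,0.0101,0.0101]}}

```text
time_s: 28.15
position: [0.5446, -0.1533, 0.1789]
tool_rot: [[-1.0, 0.032, -0.0], [0.032, 1.0, 0.0], [0.0, 0.0, -1.0]]
ft_force: [0.8, 0.2, 0.0]
grip_width: -0.0003
gripper_force: 0.0
```

Call:
{"name": "jog_arm", "arguments": {"hand": [0,0,0,0,0], "travel": [[0,0,-0.02],[0,0,-0.03],[0,0,-0.015],[0,0,-0.005],[0,0,0]], "yaw": [0,0,0,0,0]}}

```text
time_s: 28.78
position: [0.5449, -0.1515, 0.1094]
tool_rot: [[-1.0, 0.032, 0.001], [0.032, 1.0, -0.0], [-0.001, -0.0, -1.0]]
ft_force: [0.6, -0.6, 1.1]
grip_width: 0.0003
gripper_force: 0.0
```

Run:
```python
from h import *
st();b=env.get_image('scene')[140:275,150:330,::-1]
cv2.imwrite('pics/t6.png',np.clip(cv2.resize(b,(720,540),interpolation=2)*1.3,0,255).astype('uint8'))
```

```text
t 28.77 pos [ 0.5449 -0.1515  0.1094] yang 88.19 F [ 0.6 -0.6  1.1] w 0.0003 gf 0.0 q [ -28.   31.   84.   -0.   65. -116.]
```

View pics/t6.png

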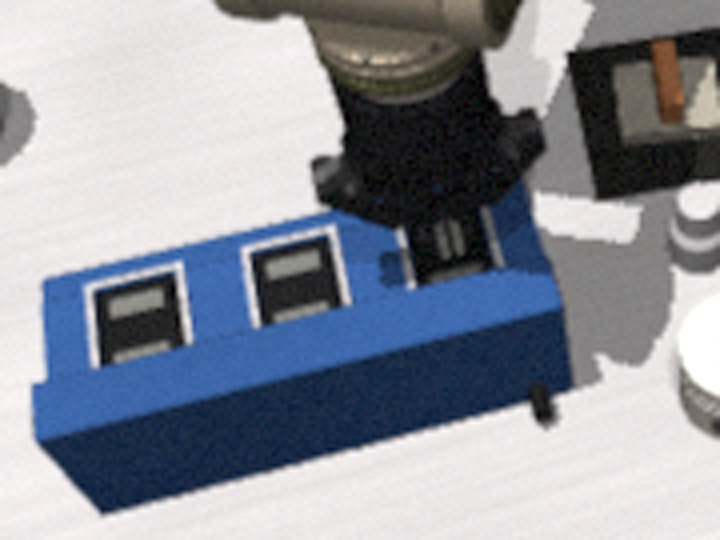

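The shut fingers are centred above the right-hand pack. I press slowly.

Call:
{"name": "jog_arm", "arguments": {"hand": [0,0,0,0,0], "travel": [[0,0,-0.007],[0,0,-0.004],[0,0,-0.003],[0,0,-0.0025],[0,0,-0.0025]], "yaw": [0,0,0,0,0]}}

```text
time_s: 29.45
position: [0.5446, -0.1516, 0.0904]
tool_rot: [[-0.999, 0.032, 0.0], [0.032, 0.999, -0.0], [-0.0, -0.0, -1.0]]
ft_force: [-2.5, 0.9, 6.9]
grip_width: -0.0
gripper_force: 3.3
```

Call:
{"name": "jog_arm", "arguments": {"hand": [0,0,0,0,0], "travel": [[0,0,-0.0015],[0,0,-0.0015],[0,0,-0.001],[0,0,0],[0,0,0]], "yaw": [0,0,0,0,0]}}

```text
time_s: 30.08
position: [0.5445, -0.1515, 0.0864]
tool_rot: [[-0.999, 0.032, -0.0], [0.032, 0.999, -0.0], [0.0, -0.0, -1.0]]
ft_force: [-3.5, 0.9, 6.4]
grip_width: -0.0
gripper_force: 3.0
```

Call:
{"name": "jog_arm", "arguments": {"hand": [0,0,0,0,0], "travel": [[0,0,-0.001],[0,0,-0.001],[0,0,-0.001],[0,0,0],[0,0,0]], "yaw": [0,0,0,0,0]}}

```text
time_s: 30.7
position: [0.5447, -0.1516, 0.084]
tool_rot: [[-0.999, 0.032, 0.001], [0.032, 0.999, -0.001], [-0.001, -0.001, -1.0]]
ft_force: [-2.6, 1.2, 10.4]
grip_width: 0.0001
gripper_force: 5.5
```

Call:
{"name": "jog_arm", "arguments": {"hand": [0,0,0,0,0], "travel": [[0,0,-0.0005],[0,0,-0.0005],[0,0,0],[0,0,0],[0,0,0]], "yaw": [0,0,0,0,0]}}

```text
time_s: 31.32
position: [0.5449, -0.1517, 0.084]
tool_rot: [[-1.0, 0.032, 0.002], [0.032, 1.0, -0.001], [-0.002, -0.001, -1.0]]
ft_force: [-5.5, 1.7, 19.1]
grip_width: -0.0004
gripper_force: 9.2
```

Call:
{"name": "jog_arm", "arguments": {"hand": [0,0,0,0,0], "travel": [[0,0,0.01],[0,0,0.02],[0,0,0.03],[0,0,0.02],[0,0,0]], "yaw": [0,0,0,0,0]}}

```text
time_s: 31.95
position: [0.5451, -0.1518, 0.163]
tool_rot: [[-0.999, 0.032, 0.003], [0.032, 0.999, -0.001], [-0.003, -0.001, -1.0]]
ft_force: [-0.7, 0.2, 0.0]
grip_width: 0.0001
gripper_force: 0.0
```

```bash
cat >> h.py <<'E'
def dockcrop(name):
    a=env.get_image('top')[155:245,340:490,::-1];b=env.get_image('scene')[150:270,150:310,::-1]
    cv2.imwrite(name,np.clip(np.vstack([cv2.resize(a,(400,240),interpolation=2),cv2.resize(b,(400,300),interpolation=2)])*1.3,0,255).astype('uint8'))
E
python3 - <<'E'
from h import *
st();dockcrop('pics/t7.png')
E
```

```text
t 31.95 pos [ 0.5451 -0.1518  0.163 ] yang 88.18 F [-0.7  0.2  0. ] w 0.0001 gf 0.0 q [ -28.   28.   80.    0.   73. -116.]
```

View pics/t7.png

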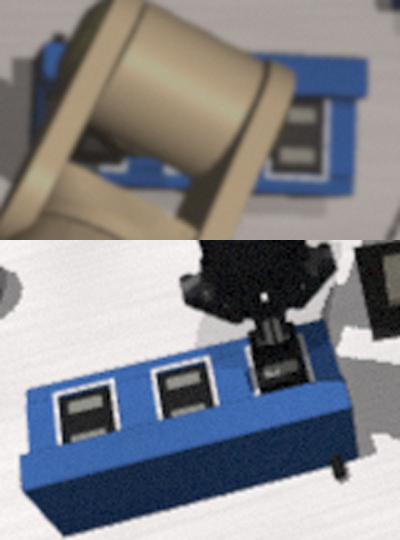

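The right-hand pack has risen. I open, descend and grip it by its body.

Call:
{"name": "jog_arm", "arguments": {"hand": [0.07,0.07,0.07,0.07,0.07], "travel": [[0,0,0],[0,0,0],[0,0,-0.03],[0,0,-0.02],[0,0,-0.007]], "yaw": [0,0,0,0,0], "grip_force": 60}}

```text
time_s: 32.67
position: [0.5442, -0.1513, 0.1036]
tool_rot: [[-0.999, 0.032, -0.002], [0.032, 0.999, 0.001], [0.002, 0.001, -1.0]]
ft_force: [-0.3, 0.2, -0.2]
grip_width: 0.0699
gripper_force: 0.0
```

Call:
{"name": "jog_arm", "arguments": {"hand": [0.03,0.03,0.03,0.03,0.03], "travel": [[0,0,0],[0,0,0],[0,0,0],[0,0,0],[0,0,0]], "yaw": [0,0,0,0,0]}}

```text
time_s: 33.3
position: [0.545, -0.1518, 0.1053]
tool_rot: [[-0.999, 0.032, 0.001], [0.032, 0.999, -0.001], [-0.001, -0.001, -1.0]]
ft_force: [0.3, -2.1, 3.3]
grip_width: 0.0427
gripper_force: 66.0
```

Call:
{"name": "jog_arm", "arguments": {"hand": [0.03,0.03,0.03,0.03,0.03], "travel": [[0,0,0.01],[0,0,0.02],[0,0,0.03],[0,0,0.03],[-0.008,0.02,0.005]], "yaw": [0,0,0,0,0]}}

```text
time_s: 33.92
position: [0.5369, -0.1317, 0.2012]
tool_rot: [[-0.999, 0.033, 0.002], [0.033, 0.999, -0.001], [-0.002, -0.001, -1.0]]
ft_force: [1.0, 0.6, -3.6]
grip_width: 0.0432
gripper_force: 65.2
```

Call:
{"name": "jog_arm", "arguments": {"hand": [0.03,0.03,0.03,0.03,0.03], "travel": [[-0.015,0.05,0],[-0.015,0.05,0],[-0.015,0.05,0],[-0.015,0.05,0],[-0.015,0.05,0]], "yaw": [-0.0126,-0.0126,-0.0126,-0.0126,-0.0126]}}

```text
time_s: 34.55
position: [0.4592, 0.1207, 0.1989]
tool_rot: [[-0.995, 0.095, -0.003], [0.095, 0.996, 0.0], [0.003, 0.0, -1.0]]
ft_force: [0.8, 0.4, -3.2]
grip_width: 0.0427
gripper_force: 65.1
```

Call:
{"name": "jog_arm", "arguments": {"hand": [0.03,0.03,0.03,0.03,0.03], "travel": [[-0.015,0.05,0],[-0.015,0.05,0],[-0.015,0.0455,-0.03],[0,0,-0.03],[0,0,-0.02]], "yaw": [-0.0126,-0.0126,-0.0126,0,0]}}

```text
time_s: 35.17
position: [0.4138, 0.2646, 0.1177]
tool_rot: [[-0.991, 0.13, -0.004], [0.13, 0.991, -0.001], [0.004, -0.002, -1.0]]
ft_force: [0.1, -0.0, -3.3]
grip_width: 0.0435
gripper_force: 65.0
```

```bash
cat >> h.py <<'E'
def rc(name):
    a=env.get_image('top')[130:290,130:270,::-1];b=env.get_image('scene')[85:245,345:475,::-1]
    f=lambda i:cv2.resize(i,(400,480),interpolation=2)
    cv2.imwrite(name,np.clip(np.hstack([f(a),f(b)])*1.3,0,255).astype('uint8'))
E
python3 - <<'E'
from h import *
st();rc('pics/t8.png')
E
```

```text
t 35.17 pos [0.4138 0.2646 0.1177] yang 82.52 F [ 0.1 -0.  -3.3] w 0.0435 gf 65.0 q [ 19.  24.  95.   0.  61. -64.]
```

View pics/t8.png

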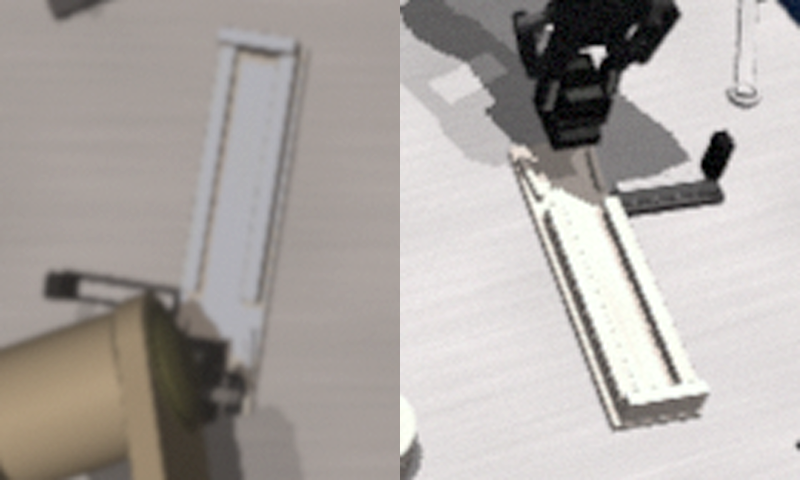

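The pack is held above the apron, and the keeper is open with the mouth clear. I lower it.

Call:
{"name": "jog_arm", "arguments": {"hand": [0.03,0.03,0.03,0.03,0.03], "travel": [[0.001,0,-0.025],[0,0,-0.02],[0,0,-0.01],[0,0,0],[0,0,0]], "yaw": [0,0,0,0,0]}}

```text
time_s: 35.9
position: [0.4179, 0.2641, 0.0657]
tool_rot: [[-0.991, 0.132, 0.001], [0.132, 0.991, 0.0], [-0.001, 0.001, -1.0]]
ft_force: [-0.0, 0.7, -4.0]
grip_width: 0.0426
gripper_force: 65.1
```

Call:
{"name": "jog_arm", "arguments": {"hand": [0.03,0.03,0.03,0.03,0.03], "travel": [[0,0,-0.001],[0,0,-0.001],[0,0,-0.0005],[0,0,0],[0,0,0]], "yaw": [0,0,0,0,0]}}

```text
time_s: 36.52
position: [0.4177, 0.2639, 0.0624]
tool_rot: [[-0.991, 0.132, -0.0], [0.132, 0.991, -0.0], [0.0, -0.0, -1.0]]
ft_force: [0.3, 0.3, -3.4]
grip_width: 0.0427
gripper_force: 65.1
```

Call:
{"name": "jog_arm", "arguments": {"hand": [0.03,0.03,0.03,0.03,0.03], "travel": [[0,0,-0.001],[0,0,-0.001],[0,0,-0.001],[0,0,0],[0,0,0]], "yaw": [0,0,0,0,0]}}

```text
time_s: 37.15
position: [0.4177, 0.264, 0.0594]
tool_rot: [[-0.991, 0.132, 0.0], [0.132, 0.991, -0.0], [-0.0, -0.0, -1.0]]
ft_force: [-0.3, -0.4, -4.2]
grip_width: 0.0427
gripper_force: 65.1
```

Call:
{"name": "jog_arm", "arguments": {"hand": [0.03,0.03,0.03,0.03,0.03], "travel": [[0,0,-0.0005],[0,0,-0.0005],[0,0,0],[0,0,0],[0,0,0]], "yaw": [0,0,0,0,0]}}

```text
time_s: 37.78
position: [0.4177, 0.264, 0.059]
tool_rot: [[-0.991, 0.132, 0.001], [0.132, 0.991, 0.0], [-0.001, 0.0, -1.0]]
ft_force: [-2.8, -1.1, 6.6]
grip_width: 0.0429
gripper_force: 66.1
```

The pack rests on the apron floor. I slide it in along the rail.

Call:
{"name": "jog_arm", "arguments": {"hand": [0.03,0.03,0.03,0.03,0.03], "travel": [[0.0059,-0.0008,0.0006],[0.006,-0.0008,0],[0.006,-0.0008,0],[0.006,-0.0008,0],[0.006,-0.0008,0]], "yaw": [0,0,0,0,0]}}

```text
time_s: 38.4
position: [0.4479, 0.2599, 0.059]
tool_rot: [[-0.991, 0.132, -0.0], [0.132, 0.991, -0.0], [0.0, -0.0, -1.0]]
ft_force: [-1.4, -0.1, 0.5]
grip_width: 0.0428
gripper_force: 65.7
```

Call:
{"name": "jog_arm", "arguments": {"hand": [0.03,0.03,0.03,0.03,0.03], "travel": [[0.003,-0.0004,0],[0.003,-0.0004,0],[0.003,-0.0004,0],[0.003,-0.0004,0],[0.003,-0.0004,0]], "yaw": [0,0,0,0,0]}}

```text
time_s: 39.02
position: [0.4627, 0.2579, 0.059]
tool_rot: [[-0.991, 0.132, -0.0], [0.132, 0.991, -0.0], [-0.0, -0.0, -1.0]]
ft_force: [-1.1, -0.3, -1.3]
grip_width: 0.0426
gripper_force: 65.6
```

Call:
{"name": "jog_arm", "arguments": {"hand": [0.03,0.03,0.03,0.03,0.03], "travel": [[0.008,-0.0011,0],[0.008,-0.0011,0],[0.008,-0.0011,0],[0.008,-0.0011,0],[0.008,-0.001,0]], "yaw": [0,0,0,0,0]}}

```text
time_s: 39.65
position: [0.5031, 0.2524, 0.059]
tool_rot: [[-0.991, 0.132, -0.0], [0.132, 0.991, -0.0], [0.0, -0.0, -1.0]]
ft_force: [-1.5, 0.5, -1.1]
grip_width: 0.043
gripper_force: 65.2
```

Call:
{"name": "jog_arm", "arguments": {"hand": [0.03,0.03,0.03,0.03,0.03], "travel": [[0.01,-0.0013,0],[0.01,-0.0013,0],[0.01,-0.0014,0],[0.01,-0.0013,0],[0.01,-0.0014,0]], "yaw": [0,0,0,0,0]}}

```text
time_s: 40.28
position: [0.5532, 0.2458, 0.059]
tool_rot: [[-0.991, 0.132, -0.0], [0.132, 0.991, -0.0], [0.0, -0.0, -1.0]]
ft_force: [-1.9, 0.7, 0.2]
grip_width: 0.0426
gripper_force: 65.4
```

Call:
{"name": "jog_arm", "arguments": {"hand": [0.03,0.03,0.03,0.03,0.03], "travel": [[0.01,-0.0013,0],[0.01,-0.0013,0],[0.01,-0.0014,0],[0.01,-0.0013,0],[0.01,-0.0014,0]], "yaw": [0,0,0,0,0]}}

```text
time_s: 40.9
position: [0.6032, 0.2391, 0.059]
tool_rot: [[-0.991, 0.132, -0.0], [0.132, 0.991, 0.0], [0.0, -0.0, -1.0]]
ft_force: [-1.6, 0.1, -0.0]
grip_width: 0.0432
gripper_force: 65.4
```

Call:
{"name": "jog_arm", "arguments": {"hand": [0.03,0.03,0.03,0.03,0.03], "travel": [[0.01,-0.0013,0],[0.01,-0.0013,0],[0.008,-0.0011,0],[0.005,-0.0007,0],[0.003,-0.0004,0]], "yaw": [0,0,0,0,0]}}

```text
time_s: 41.52
position: [0.6387, 0.2343, 0.059]
tool_rot: [[-0.991, 0.132, -0.0], [0.132, 0.991, -0.0], [0.0, -0.0, -1.0]]
ft_force: [-1.9, 0.9, 0.4]
grip_width: 0.0426
gripper_force: 65.6
```

Call:
{"name": "jog_arm", "arguments": {"hand": [0.03,0.03,0.03,0.03,0.03], "travel": [[0.002,-0.0003,0],[0.002,-0.0003,0],[0.002,-0.0002,0],[0.001,-0.0001,0],[0.001,-0.0001,0]], "yaw": [0,0,0,0,0]}}

```text
time_s: 42.15
position: [0.6466, 0.2334, 0.059]
tool_rot: [[-0.991, 0.132, -0.0], [0.132, 0.991, -0.0], [0.0, -0.0, -1.0]]
ft_force: [-2.7, -0.8, -0.9]
grip_width: 0.0429
gripper_force: 65.6
```

Call:
{"name": "jog_arm", "arguments": {"hand": [0.03,0.03,0.03,0.03,0.03], "travel": [[0.001,-0.0001,0],[0.001,-0.0001,0],[0.001,-0.0002,0],[0,0,0],[0,0,0]], "yaw": [0,0,0,0,0]}}

```text
time_s: 42.78
position: [0.6497, 0.2329, 0.059]
tool_rot: [[-0.991, 0.132, 0.0], [0.132, 0.991, 0.0], [-0.0, 0.0, -1.0]]
ft_force: [-0.7, 1.2, -0.5]
grip_width: 0.0431
gripper_force: 65.6
```

The pack sits at the far end. I release it and go to the middle bay.

Call:
{"name": "jog_arm", "arguments": {"hand": [0.06,0.06,0.06,0.06,0.06], "travel": [[0,0,0],[0,0,0],[0,0,0.04],[0,0,0.05],[0,-0.01,0.03]], "yaw": [0,0,0,0,0]}}

```text
time_s: 43.4
position: [0.65, 0.2234, 0.182]
tool_rot: [[-0.991, 0.131, 0.004], [0.131, 0.991, 0.001], [-0.004, 0.001, -1.0]]
ft_force: [-0.8, -1.1, -0.1]
grip_width: 0.0598
gripper_force: 0.0
```

Call:
{"name": "jog_arm", "arguments": {"hand": [0,0,0,0,0], "travel": [[-0.012,-0.052,0],[-0.012,-0.052,0],[-0.012,-0.052,0],[-0.012,-0.052,0],[-0.012,-0.052,0]], "yaw": [0.0112,0.0112,0.0112,0.0112,0.0112]}}

```text
time_s: 44.02
position: [0.5891, -0.0388, 0.1793]
tool_rot: [[-0.997, 0.076, 0.001], [0.076, 0.997, -0.0], [-0.001, -0.0, -1.0]]
ft_force: [1.3, -0.7, -0.6]
grip_width: 0.0001
gripper_force: 0.0
```

Call:
{"name": "jog_arm", "arguments": {"hand": [0,0,0,0,0], "travel": [[-0.012,-0.052,0],[-0.012,-0.052,0],[-0.012,-0.051,0],[-0.0115,-0.05,0],[0,0,-0.03]], "yaw": [0.0112,0.0112,0.0112,0.0112,0]}}

```text
time_s: 44.65
position: [0.5421, -0.2462, 0.1505]
tool_rot: [[-0.999, 0.036, 0.004], [0.036, 0.999, -0.004], [-0.005, -0.004, -1.0]]
ft_force: [0.7, 0.4, 0.1]
grip_width: 0.0001
gripper_force: 0.0
```

Call:
{"name": "jog_arm", "arguments": {"hand": [0,0,0,0,0], "travel": [[0,0,-0.02],[0,0,-0.01],[0,0,-0.008],[0,0,0],[0,0,0]], "yaw": [0,0,0,0,0]}}

```text
time_s: 45.28
position: [0.5423, -0.2421, 0.1117]
tool_rot: [[-1.0, 0.032, 0.001], [0.032, 1.0, -0.001], [-0.001, -0.001, -1.0]]
ft_force: [-0.5, 0.3, 0.5]
grip_width: 0.0003
gripper_force: 0.0
```

Run:
```python
from h import *
st();rib()
```

```text
t 45.27 pos [ 0.5423 -0.2421  0.1117] yang 88.19 F [-0.5  0.3  0.5] w 0.0003 gf 0.0 q [ -35.   33.   79.   -0.   68. -124.]
top rib [302.68965517 247.96551724] [[0.4314 0.0202 0.044 ]] 116
```

Call:
{"name": "jog_arm", "arguments": {"hand": [0,0,0,0,0], "travel": [[0,0,-0.009],[0,0,-0.005],[0,0,-0.003],[0,0,-0.003],[0,0,-0.003]], "yaw": [0,0,0,0,0]}}

```text
time_s: 45.95
position: [0.5417, -0.242, 0.0884]
tool_rot: [[-0.999, 0.032, -0.001], [0.032, 0.999, -0.0], [0.001, -0.0, -1.0]]
ft_force: [-4.0, 1.1, 8.0]
grip_width: -0.0003
gripper_force: 4.1
```

Call:
{"name": "jog_arm", "arguments": {"hand": [0,0,0,0,0], "travel": [[0,0,-0.002],[0,0,-0.0015],[0,0,-0.0012],[0,0,-0.001],[0,0,0]], "yaw": [0,0,0,0,0]}}

```text
time_s: 46.58
position: [0.542, -0.2421, 0.084]
tool_rot: [[-1.0, 0.032, 0.001], [0.032, 1.0, -0.001], [-0.001, -0.001, -1.0]]
ft_force: [-5.9, 2.4, 14.9]
grip_width: 0.0001
gripper_force: 8.1
```

Call:
{"name": "jog_arm", "arguments": {"hand": [0,0,0,0,0], "travel": [[0,0,-0.0004],[0,0,0],[0,0,0.02],[0,0,0.03],[0,0,0.03]], "yaw": [0,0,0,0,0]}}

```text
time_s: 47.2
position: [0.5419, -0.242, 0.1624]
tool_rot: [[-0.999, 0.032, -0.001], [0.032, 0.999, 0.0], [0.001, 0.0, -1.0]]
ft_force: [-1.0, 0.5, -0.1]
grip_width: -0.0002
gripper_force: 0.0
```

Call:
{"name": "jog_arm", "arguments": {"hand": [0.07,0.07,0.07,0.07,0.07], "travel": [[0,0,0],[0,0,0],[0,0,-0.03],[0,0,-0.02],[0,0,-0.007]], "yaw": [0,0,0,0,0]}}

```text
time_s: 47.82
position: [0.5412, -0.2415, 0.1027]
tool_rot: [[-0.999, 0.032, -0.003], [0.032, 0.999, 0.002], [0.003, 0.002, -1.0]]
ft_force: [0.6, 0.1, 1.0]
grip_width: 0.0702
gripper_force: 0.0
```

Call:
{"name": "jog_arm", "arguments": {"hand": [0.03,0.03,0.03,0.03,0.03], "travel": [[0,0,0],[0,0,0],[0,0,0],[0,0,0],[0,0,0]], "yaw": [0,0,0,0,0]}}

```text
time_s: 48.45
position: [0.5423, -0.2422, 0.1055]
tool_rot: [[-0.999, 0.032, 0.001], [0.032, 0.999, -0.001], [-0.001, -0.001, -1.0]]
ft_force: [-0.1, -0.0, 4.2]
grip_width: 0.0432
gripper_force: 65.4
```

Call:
{"name": "jog_arm", "arguments": {"hand": [0.03,0.03,0.03,0.03,0.03], "travel": [[0,0,0.01],[0,0,0.02],[0,0,0.03],[0,0,0.03],[-0.006,0.02,0.005]], "yaw": [0,0,0,0,0]}}

```text
time_s: 49.08
position: [0.5364, -0.2225, 0.2016]
tool_rot: [[-0.999, 0.033, 0.003], [0.033, 0.999, -0.002], [-0.003, -0.002, -1.0]]
ft_force: [-0.5, 0.8, -2.8]
grip_width: 0.0431
gripper_force: 64.8
```

Call:
{"name": "jog_arm", "arguments": {"hand": [0.03,0.03,0.03,0.03,0.03], "travel": [[-0.013,0.054,0],[-0.013,0.054,0],[-0.013,0.054,0],[-0.013,0.054,0],[-0.013,0.054,0]], "yaw": [-0.0112,-0.0112,-0.0112,-0.0112,-0.0112]}}

```text
time_s: 49.7
position: [0.469, 0.0504, 0.1991]
tool_rot: [[-0.996, 0.088, -0.002], [0.088, 0.996, 0.001], [0.002, 0.0, -1.0]]
ft_force: [1.0, 0.7, -1.8]
grip_width: 0.0429
gripper_force: 64.8
```

Call:
{"name": "jog_arm", "arguments": {"hand": [0.03,0.03,0.03,0.03,0.03], "travel": [[-0.013,0.054,0],[-0.013,0.054,0],[-0.013,0.054,0],[-0.0146,0.054,0],[0,0,-0.03]], "yaw": [-0.0112,-0.0112,-0.0112,-0.0114,0]}}

```text
time_s: 50.32
position: [0.4153, 0.2675, 0.1701]
tool_rot: [[-0.992, 0.127, 0.002], [0.127, 0.992, 0.001], [-0.002, 0.002, -1.0]]
ft_force: [0.2, -0.5, -3.2]
grip_width: 0.043
gripper_force: 64.9
```

Call:
{"name": "jog_arm", "arguments": {"hand": [0.03,0.03,0.03,0.03,0.03], "travel": [[0,0,-0.04],[0,0,-0.03],[0,0,-0.02],[0,0,-0.01],[0,0,0]], "yaw": [0,0,0,0,0]}}

```text
time_s: 50.95
position: [0.4166, 0.264, 0.0696]
tool_rot: [[-0.991, 0.132, -0.001], [0.132, 0.991, -0.0], [0.001, -0.001, -1.0]]
ft_force: [-0.9, -0.1, -2.1]
grip_width: 0.0431
gripper_force: 64.7
```

Call:
{"name": "jog_arm", "arguments": {"hand": [0.03,0.03,0.03,0.03,0.03], "travel": [[0,0,-0.005],[0,0,-0.003],[0,0,-0.001],[0,0,0],[0,0,0]], "yaw": [0,0,0,0,0]}}

```text
time_s: 51.58
position: [0.4175, 0.2639, 0.061]
tool_rot: [[-0.991, 0.133, 0.0], [0.133, 0.991, 0.0], [-0.0, 0.0, -1.0]]
ft_force: [-0.6, 0.2, -2.1]
grip_width: 0.0429
gripper_force: 64.7
```

Call:
{"name": "jog_arm", "arguments": {"hand": [0.03,0.03,0.03,0.03,0.03], "travel": [[0,0,-0.0005],[0,0,-0.0005],[0,0,0],[0,0,0],[0,0,0]], "yaw": [0,0,0,0,0]}}

```text
time_s: 52.2
position: [0.4175, 0.264, 0.0599]
tool_rot: [[-0.991, 0.132, 0.0], [0.132, 0.991, 0.0], [-0.0, 0.0, -1.0]]
ft_force: [-0.5, -0.0, -2.7]
grip_width: 0.0426
gripper_force: 64.7
```

Call:
{"name": "jog_arm", "arguments": {"hand": [0.03,0.03,0.03,0.03,0.03], "travel": [[0,0,-0.0005],[0,0,-0.0003],[0,0,0],[0,0,0],[0,0,0]], "yaw": [0,0,0,0,0]}}

```text
time_s: 52.82
position: [0.4174, 0.264, 0.0591]
tool_rot: [[-0.991, 0.132, -0.0], [0.132, 0.991, -0.0], [0.0, -0.0, -1.0]]
ft_force: [-0.4, -0.3, -2.2]
grip_width: 0.0431
gripper_force: 64.7
```

Call:
{"name": "jog_arm", "arguments": {"hand": [0.03,0.03,0.03,0.03,0.03], "travel": [[0.0059,-0.0008,-0.0002],[0.006,-0.0008,0],[0.006,-0.0008,0],[0.006,-0.0008,0],[0.006,-0.0008,0]], "yaw": [0,0,0,0,0]}}

```text
time_s: 53.45
position: [0.4478, 0.2599, 0.0589]
tool_rot: [[-0.991, 0.132, -0.0], [0.132, 0.991, 0.0], [0.0, 0.0, -1.0]]
ft_force: [-0.1, 0.0, -3.2]
grip_width: 0.0427
gripper_force: 64.7
```

Call:
{"name": "jog_arm", "arguments": {"hand": [0.03,0.03,0.03,0.03,0.03], "travel": [[0.003,-0.0004,0],[0.003,-0.0004,0],[0.003,-0.0004,0],[0.003,-0.0004,0],[0.003,-0.0004,0]], "yaw": [0,0,0,0,0]}}

```text
time_s: 54.08
position: [0.4625, 0.2579, 0.0589]
tool_rot: [[-0.991, 0.132, -0.0], [0.132, 0.991, 0.0], [0.0, 0.0, -1.0]]
ft_force: [1.0, -0.3, -2.8]
grip_width: 0.0426
gripper_force: 64.7
```

Call:
{"name": "jog_arm", "arguments": {"hand": [0.03,0.03,0.03,0.03,0.03], "travel": [[0.008,-0.0011,0],[0.008,-0.0011,0],[0.008,-0.0011,0],[0.008,-0.0011,0],[0.008,-0.001,0]], "yaw": [0,0,0,0,0]}}

```text
time_s: 54.7
position: [0.5029, 0.2524, 0.0589]
tool_rot: [[-0.991, 0.132, -0.0], [0.132, 0.991, -0.0], [0.0, -0.0, -1.0]]
ft_force: [-0.6, 0.2, -2.2]
grip_width: 0.043
gripper_force: 64.7
```

Call:
{"name": "jog_arm", "arguments": {"hand": [0.03,0.03,0.03,0.03,0.03], "travel": [[0.01,-0.0013,0],[0.01,-0.0013,0],[0.01,-0.0014,0],[0.01,-0.0013,0],[0.01,-0.0014,0]], "yaw": [0,0,0,0,0]}}

```text
time_s: 55.32
position: [0.553, 0.2458, 0.0589]
tool_rot: [[-0.991, 0.132, -0.0], [0.132, 0.991, -0.0], [0.0, -0.0, -1.0]]
ft_force: [0.8, -0.3, -2.1]
grip_width: 0.0428
gripper_force: 64.7
```

Call:
{"name": "jog_arm", "arguments": {"hand": [0.03,0.03,0.03,0.03,0.03], "travel": [[0.01,-0.0013,0],[0.01,-0.0013,0],[0.005,-0.0007,0],[0.003,-0.0004,0],[0.002,-0.0003,0]], "yaw": [0,0,0,0,0]}}

```text
time_s: 55.95
position: [0.5823, 0.2419, 0.0589]
tool_rot: [[-0.991, 0.132, -0.0], [0.132, 0.991, -0.0], [0.0, -0.0, -1.0]]
ft_force: [-1.3, 0.3, -1.6]
grip_width: 0.0433
gripper_force: 64.7
```

Call:
{"name": "jog_arm", "arguments": {"hand": [0.03,0.03,0.03,0.03,0.03], "travel": [[0.001,-0.0001,0],[0.001,-0.0001,0],[0.001,-0.0002,0],[0.001,-0.0001,0],[0.001,-0.0001,-0.0002]], "yaw": [0,0,0,0,0]}}

```text
time_s: 56.58
position: [0.5869, 0.2413, 0.0587]
tool_rot: [[-0.991, 0.132, -0.001], [0.132, 0.991, 0.0], [0.001, -0.0, -1.0]]
ft_force: [-5.5, 0.2, 0.9]
grip_width: 0.0431
gripper_force: 65.0
```

The second pack touches the first. I release it and go to the last bay.

Call:
{"name": "jog_arm", "arguments": {"hand": [0.06,0.06,0.06,0.06,0.06], "travel": [[0,0,0],[0,0,0],[0,0,0.04],[0,0,0.05],[0,-0.0126,0.03]], "yaw": [0,0,0,0,0]}}

```text
time_s: 57.2
position: [0.5878, 0.2292, 0.1816]
tool_rot: [[-0.991, 0.131, 0.004], [0.131, 0.991, 0.001], [-0.004, 0.001, -1.0]]
ft_force: [0.7, -0.1, -0.2]
grip_width: 0.0603
gripper_force: 0.0
```

Call:
{"name": "jog_arm", "arguments": {"hand": [0,0,0,0,0], "travel": [[-0.0048,-0.056,0],[-0.0048,-0.056,0],[-0.0048,-0.056,0],[-0.0048,-0.056,0],[-0.0048,-0.056,0]], "yaw": [0.0101,0.0101,0.0101,0.0101,0.0101]}}

```text
time_s: 57.82
position: [0.5631, -0.0532, 0.1791]
tool_rot: [[-0.997, 0.082, 0.001], [0.082, 0.997, -0.0], [-0.001, -0.0, -1.0]]
ft_force: [0.3, 0.9, 0.8]
grip_width: 0.0002
gripper_force: 0.0
```

Call:
{"name": "jog_arm", "arguments": {"hand": [0,0,0,0,0], "travel": [[-0.0048,-0.056,0],[-0.0048,-0.056,0],[-0.0048,-0.056,0],[-0.0048,-0.056,0],[-0.0048,-0.056,0]], "yaw": [0.0101,0.0101,0.0101,0.0101,0.0101]}}

```text
time_s: 58.45
position: [0.539, -0.3333, 0.1791]
tool_rot: [[-0.999, 0.032, 0.001], [0.032, 0.999, -0.001], [-0.001, -0.001, -1.0]]
ft_force: [0.7, -0.3, 0.4]
grip_width: 0.0002
gripper_force: 0.0
```

Call:
{"name": "jog_arm", "arguments": {"hand": [0,0,0,0,0], "travel": [[0,0,-0.02],[0,0,-0.03],[0,0,-0.015],[0,0,0],[0,0,0]], "yaw": [0,0,0,0,0]}}

```text
time_s: 59.08
position: [0.5398, -0.3316, 0.115]
tool_rot: [[-1.0, 0.031, 0.002], [0.031, 1.0, -0.001], [-0.002, -0.001, -1.0]]
ft_force: [-0.3, 0.4, -0.4]
grip_width: 0.0
gripper_force: 0.0
```

Run:
```python
from h import *
st();rib()
```

```text
t 59.08 pos [ 0.5398 -0.3316  0.115 ] yang 88.20 F [-0.3  0.4 -0.4] w 0.0000 gf 0.0 q [ -42.   37.   71.   -0.   72. -130.]
top rib [302.28985507 250.13043478] [[0.4262 0.0211 0.044 ]] 138
```

Call:
{"name": "jog_arm", "arguments": {"hand": [0,0,0,0,0], "travel": [[0,0,-0.012],[0,0,-0.005],[0,0,-0.003],[0,0,-0.003],[0,0,-0.003]], "yaw": [0,0,0,0,0]}}

```text
time_s: 59.75
position: [0.539, -0.3313, 0.0883]
tool_rot: [[-0.999, 0.032, -0.0], [0.032, 0.999, -0.0], [0.0, -0.0, -1.0]]
ft_force: [-2.7, 1.3, 7.2]
grip_width: -0.0001
gripper_force: 4.0
```

Call:
{"name": "jog_arm", "arguments": {"hand": [0,0,0,0,0], "travel": [[0,0,-0.002],[0,0,-0.0015],[0,0,-0.001],[0,0,-0.0005],[0,0,0]], "yaw": [0,0,0,0,0]}}

```text
time_s: 60.38
position: [0.5392, -0.3314, 0.084]
tool_rot: [[-0.999, 0.032, 0.0], [0.032, 0.999, -0.001], [-0.0, -0.001, -1.0]]
ft_force: [-4.1, 2.1, 12.3]
grip_width: 0.0002
gripper_force: 5.9
```

Call:
{"name": "jog_arm", "arguments": {"hand": [0,0,0,0,0], "travel": [[0,0,-0.0006],[0,0,0],[0,0,0.02],[0,0,0.03],[0,0,0.03]], "yaw": [0,0,0,0,0]}}

```text
time_s: 61.0
position: [0.5393, -0.3313, 0.1626]
tool_rot: [[-0.999, 0.032, -0.0], [0.032, 0.999, 0.0], [0.0, 0.0, -1.0]]
ft_force: [-0.1, 0.8, 0.4]
grip_width: 0.0003
gripper_force: 0.0
```

Call:
{"name": "jog_arm", "arguments": {"hand": [0.07,0.07,0.07,0.07,0.07], "travel": [[0,0,0],[0,0,0],[0,0,-0.03],[0,0,-0.02],[0,0,-0.007]], "yaw": [0,0,0,0,0]}}

```text
time_s: 61.62
position: [0.5386, -0.3307, 0.1027]
tool_rot: [[-0.999, 0.032, -0.003], [0.032, 0.999, 0.003], [0.003, 0.003, -1.0]]
ft_force: [1.0, 0.2, -0.1]
grip_width: 0.07
gripper_force: 0.0
```

Call:
{"name": "jog_arm", "arguments": {"hand": [0.03,0.03,0.03,0.03,0.03], "travel": [[0,0,0],[0,0,0],[0,0,0],[0,0,0],[0,0,0]], "yaw": [0,0,0,0,0]}}

```text
time_s: 62.25
position: [0.5395, -0.3315, 0.1057]
tool_rot: [[-0.999, 0.032, 0.001], [0.032, 0.999, -0.001], [-0.001, -0.001, -1.0]]
ft_force: [-0.9, 0.5, 4.4]
grip_width: 0.0433
gripper_force: 65.5
```

Call:
{"name": "jog_arm", "arguments": {"hand": [0.03,0.03,0.03,0.03,0.03], "travel": [[0,0,0.01],[0,0,0.02],[0,0,0.03],[0,0,0.03],[-0.004,0.02,0.005]], "yaw": [0,0,0,0,0]}}

```text
time_s: 62.88
position: [0.5356, -0.3118, 0.2018]
tool_rot: [[-0.999, 0.033, 0.003], [0.033, 0.999, -0.002], [-0.003, -0.002, -1.0]]
ft_force: [-0.2, 1.1, -3.5]
grip_width: 0.0429
gripper_force: 65.1
```

Call:
{"name": "jog_arm", "arguments": {"hand": [0.03,0.03,0.03,0.03,0.03], "travel": [[-0.0118,0.0575,0],[-0.0118,0.0575,0],[-0.0118,0.0575,0],[-0.0118,0.0575,0],[-0.0118,0.0575,0]], "yaw": [-0.0101,-0.0101,-0.0101,-0.0101,-0.0101]}}

```text
time_s: 63.5
position: [0.4743, -0.021, 0.1992]
tool_rot: [[-0.997, 0.082, -0.002], [0.082, 0.997, 0.001], [0.002, 0.001, -1.0]]
ft_force: [0.6, -0.2, -3.1]
grip_width: 0.0432
gripper_force: 65.0
```

Call:
{"name": "jog_arm", "arguments": {"hand": [0.03,0.03,0.03,0.03,0.03], "travel": [[-0.0118,0.0575,0],[-0.0118,0.0575,0],[-0.0118,0.0575,0],[-0.0118,0.0575,0],[-0.0118,0.0575,0]], "yaw": [-0.0101,-0.0101,-0.0101,-0.0101,-0.0101]}}

```text
time_s: 64.12
position: [0.4149, 0.2656, 0.1993]
tool_rot: [[-0.991, 0.132, -0.002], [0.132, 0.991, -0.001], [0.002, -0.001, -1.0]]
ft_force: [1.5, -0.7, -3.0]
grip_width: 0.0434
gripper_force: 65.1
```

Call:
{"name": "jog_arm", "arguments": {"hand": [0.03,0.03,0.03,0.03,0.03], "travel": [[0,0,-0.04],[0,0,-0.04],[0,0,-0.035],[0,0,-0.012],[0,0,0]], "yaw": [0,0,0,0,0]}}

```text
time_s: 64.75
position: [0.4166, 0.2637, 0.073]
tool_rot: [[-0.991, 0.132, -0.001], [0.132, 0.991, -0.0], [0.001, -0.001, -1.0]]
ft_force: [0.8, 1.0, -2.3]
grip_width: 0.0428
gripper_force: 64.8
```

Call:
{"name": "jog_arm", "arguments": {"hand": [0.03,0.03,0.03,0.03,0.03], "travel": [[0,0,-0.006],[0,0,-0.004],[0,0,-0.002],[0,0,0],[0,0,0]], "yaw": [0,0,0,0,0]}}

```text
time_s: 65.38
position: [0.4174, 0.2637, 0.0613]
tool_rot: [[-0.991, 0.132, 0.0], [0.132, 0.991, 0.0], [-0.0, 0.0, -1.0]]
ft_force: [1.2, 0.8, -2.8]
grip_width: 0.0431
gripper_force: 64.9
```

Call:
{"name": "jog_arm", "arguments": {"hand": [0.03,0.03,0.03,0.03,0.03], "travel": [[0,0,-0.0005],[0,0,-0.0005],[0,0,-0.0005],[0,0,0],[0,0,0]], "yaw": [0,0,0,0,0]}}

```text
time_s: 66.0
position: [0.4174, 0.2636, 0.0596]
tool_rot: [[-0.991, 0.132, 0.0], [0.132, 0.991, 0.0], [-0.0, 0.0, -1.0]]
ft_force: [0.4, 0.1, -2.4]
grip_width: 0.0429
gripper_force: 64.9
```

Call:
{"name": "jog_arm", "arguments": {"hand": [0.03,0.03,0.03,0.03,0.03], "travel": [[0.0059,-0.0008,-0.0006],[0.006,-0.0008,0],[0.006,-0.0008,0],[0.006,-0.0008,0],[0.006,-0.0008,0]], "yaw": [0,0,0,0,0]}}

```text
time_s: 66.62
position: [0.4477, 0.2596, 0.059]
tool_rot: [[-0.991, 0.132, -0.0], [0.132, 0.991, -0.0], [0.0, -0.0, -1.0]]
ft_force: [0.3, -0.4, -1.6]
grip_width: 0.043
gripper_force: 64.9
```

Call:
{"name": "jog_arm", "arguments": {"hand": [0.03,0.03,0.03,0.03,0.03], "travel": [[0.003,-0.0004,0],[0.003,-0.0004,0],[0.003,-0.0004,0],[0.003,-0.0004,0],[0.003,-0.0004,0]], "yaw": [0,0,0,0,0]}}

```text
time_s: 67.25
position: [0.4624, 0.2576, 0.059]
tool_rot: [[-0.991, 0.132, -0.0], [0.132, 0.991, -0.0], [0.0, -0.0, -1.0]]
ft_force: [-0.3, -0.3, -2.5]
grip_width: 0.0429
gripper_force: 64.9
```

Call:
{"name": "jog_arm", "arguments": {"hand": [0.03,0.03,0.03,0.03,0.03], "travel": [[0.008,-0.0011,0],[0.008,-0.0011,0],[0.008,-0.0011,0],[0.008,-0.0011,0],[0.008,-0.001,0]], "yaw": [0,0,0,0,0]}}

```text
time_s: 67.88
position: [0.5028, 0.2521, 0.059]
tool_rot: [[-0.991, 0.133, -0.0], [0.133, 0.991, -0.0], [0.0, -0.0, -1.0]]
ft_force: [0.2, -0.4, -2.1]
grip_width: 0.0428
gripper_force: 64.9
```

Call:
{"name": "jog_arm", "arguments": {"hand": [0.03,0.03,0.03,0.03,0.03], "travel": [[0.006,-0.0008,0],[0.006,-0.0008,0],[0.004,-0.0005,0],[0.002,-0.0003,0],[0.0005,0,0]], "yaw": [0,0,0,0,0]}}

```text
time_s: 68.5
position: [0.5207, 0.2499, 0.059]
tool_rot: [[-0.991, 0.132, -0.0], [0.132, 0.991, -0.0], [0.0, -0.0, -1.0]]
ft_force: [-0.5, -0.4, -2.4]
grip_width: 0.0431
gripper_force: 64.9
```

Call:
{"name": "jog_arm", "arguments": {"hand": [0.03,0.03,0.03,0.03,0.03], "travel": [[0.001,-0.0001,0],[0.001,-0.0001,0],[0.001,-0.0002,0],[0,0,-0.0002],[0,0,0]], "yaw": [0,0,0,0,0]}}

```text
time_s: 69.12
position: [0.5237, 0.2495, 0.0588]
tool_rot: [[-0.991, 0.132, -0.0], [0.132, 0.991, -0.0], [0.0, -0.0, -1.0]]
ft_force: [-0.5, -0.1, -3.2]
grip_width: 0.0427
gripper_force: 65.1
```

All three packs are in. I release and return to the keeper grip at (0.4855, 0.3815), taking a look on the way.

Call:
{"name": "jog_arm", "arguments": {"hand": [0.06,0.06,0.06,0.06,0.06], "travel": [[0,0,0],[0,0,0],[0,0,0.03],[0,0,0.04],[0,0,0.01]], "yaw": [0,0,0,0,0]}}

```text
time_s: 69.75
position: [0.5247, 0.2497, 0.1414]
tool_rot: [[-0.991, 0.132, 0.005], [0.132, 0.991, 0.001], [-0.005, 0.002, -1.0]]
ft_force: [-0.4, 0.1, -0.5]
grip_width: 0.0599
gripper_force: 0.0
```

Call:
{"name": "jog_arm", "arguments": {"hand": [0.05,0.05,0.05,0.05,0.05], "travel": [[-0.0128,0.044,0],[-0.0128,0.044,0],[-0.0128,0.044,0],[0,0,0],[0,0,0]], "yaw": [0,0,0,0,0]}}

```text
time_s: 70.38
position: [0.4853, 0.381, 0.1382]
tool_rot: [[-0.991, 0.132, -0.001], [0.132, 0.991, -0.001], [0.001, -0.001, -1.0]]
ft_force: [0.6, -0.4, 0.1]
grip_width: 0.0499
gripper_force: 0.0
```

Run:
```python
from h import *
st();rib();rc('pics/t9.png')
```

```text
t 70.38 pos [0.4853 0.381  0.1382] yang 82.40 F [ 0.6 -0.4  0.1] w 0.0499 gf 0.0 q [ 27.  34.  73.  -0.  74. -55.]
top rib [302.10958904 250.30821918] [[0.4258 0.0216 0.044 ]] 146
```

View pics/t9.png

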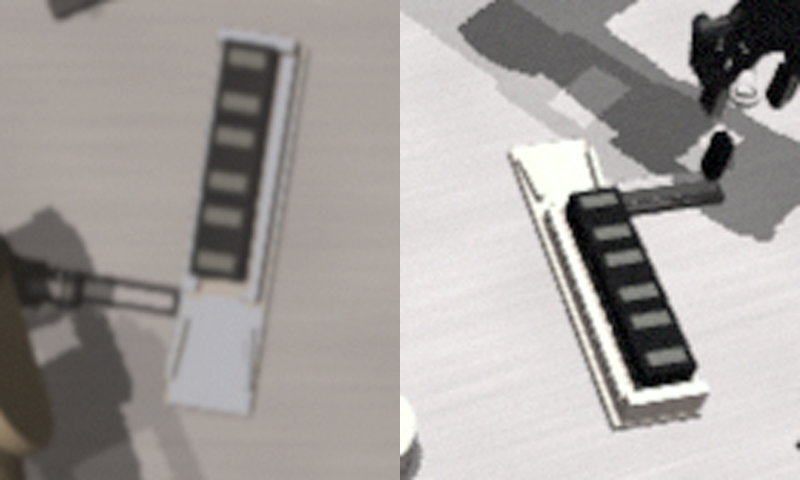

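The picture shows all three packs seated end to end under the lips, clear of the mouth, with the keeper still open. I descend on its grip and take hold.

Call:
{"name": "jog_arm", "arguments": {"hand": [0.05,0.05,0.05,0.05,0.05], "travel": [[0,0,-0.03],[0,0,-0.025],[0,0,-0.01],[0,0,-0.003],[0,0,0]], "yaw": [0,0,0,0,0], "grip_force": 30}}

```text
time_s: 71.15
position: [0.4858, 0.3814, 0.0715]
tool_rot: [[-0.991, 0.133, 0.001], [0.133, 0.991, 0.001], [-0.001, 0.001, -1.0]]
ft_force: [-0.1, 0.3, -0.0]
grip_width: 0.05
gripper_force: 0.0
```

Call:
{"name": "jog_arm", "arguments": {"hand": [0.005,0.005,0.005,0.005,0.005], "travel": [[0,0,0],[0,0,0],[0,0,0],[0,0,0],[0,0,0]], "yaw": [0,0,0,0,0]}}

```text
time_s: 71.78
position: [0.4855, 0.3816, 0.0714]
tool_rot: [[-0.991, 0.133, 0.001], [0.133, 0.991, 0.0], [-0.001, 0.001, -1.0]]
ft_force: [-1.4, -0.5, 5.7]
grip_width: 0.0133
gripper_force: 33.1
```

Call:
{"name": "jog_arm", "arguments": {"hand": [0.005,0.005,0.005,0.005,0.005], "travel": [[-0.0012,-0.009,0],[-0.0016,-0.012,0],[-0.0016,-0.012,0],[-0.0016,-0.012,0],[-0.0013,-0.01,0]], "yaw": [0,0,0,0,0]}}

```text
time_s: 72.4
position: [0.4778, 0.3265, 0.0714]
tool_rot: [[-0.991, 0.133, 0.0], [0.133, 0.991, 0.001], [-0.0, 0.001, -1.0]]
ft_force: [-2.9, 3.0, 7.4]
grip_width: 0.0135
gripper_force: 33.3
```

Call:
{"name": "jog_arm", "arguments": {"hand": [0.005,0.005,0.005,0.005,0.005], "travel": [[-0.0004,-0.003,0],[-0.0003,-0.002,0],[-0.0001,-0.001,0],[0,0,0],[0,0,0]], "yaw": [0,0,0,0,0]}}

```text
time_s: 73.03
position: [0.4769, 0.3206, 0.0714]
tool_rot: [[-0.991, 0.132, -0.0], [0.132, 0.991, 0.001], [0.0, 0.001, -1.0]]
ft_force: [-2.9, 1.0, 6.5]
grip_width: 0.0133
gripper_force: 33.4
```

Call:
{"name": "jog_arm", "arguments": {"hand": [0.005,0.005,0.005,0.005,0.005], "travel": [[-0.0001,-0.001,0],[-0.0001,-0.001,0],[-0.0001,-0.0005,0],[0,0,0],[0,0,0]], "yaw": [0,0,0,0,0]}}

```text
time_s: 73.65
position: [0.4767, 0.3188, 0.0714]
tool_rot: [[-0.991, 0.132, 0.0], [0.132, 0.991, 0.002], [-0.0, 0.002, -1.0]]
ft_force: [-3.0, 4.6, 7.7]
grip_width: 0.0137
gripper_force: 33.3
```

Call:
{"name": "jog_arm", "arguments": {"hand": [0.03,0.05,0.05,0.05,0.05], "travel": [[0,0,0],[0,0,0],[0,0,0],[0,0,0.03],[0,0,0.05]], "yaw": [0,0,0,0,0]}}

```text
time_s: 74.28
position: [0.4763, 0.3175, 0.1503]
tool_rot: [[-0.991, 0.133, -0.004], [0.133, 0.991, -0.002], [0.004, -0.002, -1.0]]
ft_force: [1.3, 0.4, 0.6]
grip_width: 0.0498
gripper_force: 0.0
```

Call:
{"name": "jog_arm", "arguments": {"hand": [0.05,0.05,0.05,0.05,0.05], "travel": [[-0.03,0.03,0.03],[-0.04,0.04,0],[-0.04,0.04,0],[-0.02,0.04,0],[0,0,0]], "yaw": [0,0,0,0,0]}}

```text
time_s: 74.9
position: [0.3452, 0.4698, 0.1806]
tool_rot: [[-0.992, 0.129, -0.0], [0.129, 0.992, 0.0], [0.0, 0.0, -1.0]]
ft_force: [-0.8, -0.1, 0.0]
grip_width: 0.05
gripper_force: 0.0
```

Run:
```python
from h import *
st();t=rib();s=env.get_image('scene')[:,:,::-1]
a=cv2.resize(t[130:290,140:490],(790,361),interpolation=2);b=cv2.resize(s[85:255,150:470],(448,238),interpolation=2)
z=np.zeros((600,790,3));z[:361]=a;z[362:600,:448]=b
cv2.imwrite('pics/t10.png',np.clip(z*1.3,0,255).astype('uint8'))
```

```text
t 74.90 pos [0.3452 0.4698 0.1806] yang 82.61 F [-0.8 -0.1  0. ] w 0.0500 gf 0.0 q [ 42.  28.  75.   0.  76. -41.]
top rib [302.11564626 250.3877551 ] [[0.4256 0.0216 0.044 ]] 147
```

View pics/t10.png

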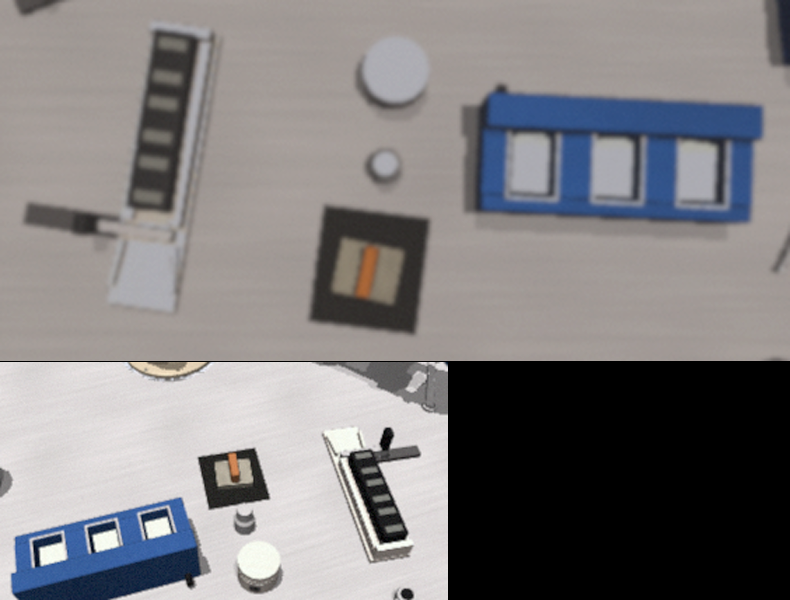

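The last view shows the dock empty, three packs in the rail, the keeper shut at about (90,222), the stone on its pad at (367,272), and the piston and socket where they were. I hand the job in.

```bash
python3 -c "
from rig import env
print(env.close_job())"
```

```text
the job is handed in; nothing more can be done
None
```

The job is handed in: the rail was dressed in one pass at roughly 10 N, the stone is on its pad (it was knocked half off once and I put it back), all three packs are fully in the rail with the keeper shut, and the piston and socket were not touched.

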